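Set and clamp the pan guide of a bench depositor

ROBOT

A 6-joint arm with a two-finger parallel gripper is mounted at the origin on the work surface. World frame = base frame: x ahead of the robot, y to its left, z up, the work surface at z = 0. Lengths are in m, angles in rad, forces in N, time in s.
With the tool pointing down it reaches from about 0.35 to 0.975 m from the base axis. Payload 4.9 kg.
Tool frame: the origin (TCP) lies at the very end of the fingers, on their centre line; the grasp point (between the pads) lies 19 mm behind it (manip.hold_point_z is the distance from the TCP to the grasp point, in m); z points along the fingers, y is the direction in which the jaws open and shut (so a half turn about z gives the same grasp; the last joint's range is limited). The gripper opens to 85 mm and grips with 20 to 120 N. Pads are 22 mm wide; open, the fingers measure 114 mm over their backs; the gripper's body (76 mm by 85 mm) begins 54 mm behind the grasp point. The pads swing forward as they close: fully open they stand 13 mm farther back than shut.
Start: joints at [1.021, 0.053, 1.613, -0, 1.476, -0.119], TCP at [0.261, 0.568, 0.207] pointing down, gripper open.
Joint ranges: [-3.01, 3.01], [-1.01, 2.22], [0.06, 2.58], [-1.02, 4.17], [0.09, 2.62], [-3.14, 3.14]. Speed limits (rad/s): [2.57, 2.57, 3.14, 3.14, 3.14, 3.14].

INTERFACE

Orientations are given as a unit quaternion [w, x, y, z].
In Python, from plant import monitor, grab_frame, camera_params, ticket, manip gives the robot as it stands.
- The arm moves only by the tool play_rows, never from a script. Its argument "commands" is a list of rows, each an object of numbers: "dx", "dy", "dz": the shift along the tool's x, y, z in cm; "rx", "ry", "rz": the turn, a rotation vector about the tool's x, y, z in rad; "claw": the closure, from 0 (fully open) to 1 (shut). In form: [{"dx": .., "dy": .., "dz": .., "rx": .., "ry": .., "rz": .., "claw": ..}, ...]. A call has 1 to 5 rows; each row is the pose to reach, as a shift and turn from the pose measured when the call began, along the tool's axes at that moment; what a row does not reach only later rows make up. A row lasts 1/10 s, in which the tool goes at most 50 mm and 8.59 degrees, less where a joint would pass 70% of its speed; a pose out of reach is approached as far as the arm can. A call with a gripper value outside its range is refused whole. The fingers move at their own pace and stop on an object; the grip force is fixed at half the most. Time passes only in rows, so rows that repeat a pose let the fingers close. It gives the time, the measured TCP pose, the force and the opening at its end, in the units of the state.
- monitor.state(): the state, without advancing time (a new reading comes with each control period).
- grab_frame(name): name is "scene" or "side" or "wrist"; returns the picture (400x640x3 uint8, blue, green, red); there is no depth.
- camera_params(name): a dict with "fx", "fy", "cx", "cy" (pixels), "rvec" (rotation vector, rad) and "tvec" (3), from world to camera coordinates, as OpenCV has them; the wrist camera has in their place "tool_from_camera" (4x4, takes a point from camera to tool coordinates, whose origin is the TCP and whose axes are the flange's). Camera axes: x right, y down, z forward; pixel columns grow to the right and rows downward; lengths in m; the calibration is good to about 2 mm. A picture is of the moment at which its call begins: read the wrist's pose just before it. camera_params takes no time and is no camera call.
- ticket.job_done(): hands the job in, once; it reports no verdict.
The state is a dict: "time": time; "joint_pos": joint angles; "joint_vel": joint speeds; "joint_efforts": joint torques, N m; "tool_pos": TCP position; "tool_rot": TCP orientation; "contact_force": force on the tool from outside, world axes, zero at the start; "ft_torque": the same for the moment, N m; "gripper_width": opening from 0.0 (shut) to 1.0 (fully open).
Only numpy, scipy, OpenCV 4.12 (cv2) and the standard library are available. Lean on these libraries where they do the work, as an engineer would, in place of code of your own. Each camera call takes 0.05 s, during which the arm holds its last target.

TASK

Slide the adjustable side guide of the depositor's bed up until the tart pan sits square and snug between it and the fixed stop, then clamp the guide there with its black clamping lever. The guide's gussets leave the lever too little swing to do it in one go: turn it clockwise, lift it off its serrations and swing it back, let it drop in and turn it on, until the clamp is firm, which takes about 15 N at the middle of the lever's grip (clearly more than 11 N, never above 20 N). Leave the lever down in its serrations, do not ram the pan, and leave the other things on the bench where they are.

Things in the scene. Friction and masses are not known exactly. Their poses are not given: they have to be found in the camera images.
- bed: aluminium bed plate of the bench depositor, fixed. Origin on the table top; x runs along the fixed stop and the guide, y from the stop towards the guide. Plate x -200 to 200, y -220 to 240 mm, its top 22 mm above the table. The fixed stop, 36 mm high, has its face at y = -115 mm.
- head (a point): middle of the underside of the depositor's steel manifold (x -100 to 100, y -78 to -42 mm in the bed's frame, 148 to 182 mm above the plate), over the pan; its white nozzles end 58 mm below. The column (x -45 to 45, y -210 to -140 mm) carries the hopper, in all 500 mm tall, 245 mm across.
- pan: dark steel tart pan with 12 pale pastry shells, 260 mm (its x) by 180 mm (its y), 24 mm high (shells 29 mm), about 0.8 kg, loose on the bed. Origin at the centre of its underside. Snug against the fixed stop it has y = -25 mm in the bed's frame.
- guide_slide (a joint): how far the side guide has slid towards the fixed stop, m: its face (side towards the pan) is at y = 125 mm - this, in the bed's frame. 0.060 when the pan is snug between guide and stop; range 0 to 0.066. Unclamped it slides with about 4 N of friction (the pan adds up to 6 N) and stays where it is left. Brought up at 15 to 20 mm/s it meets the stop gently; much faster it rams the pan.
- guide: the steel side guide. Origin at the foot of its face (towards the pan), middle of its length, on the bed's top; axes as the bed's. Upright plate x -105 to 105, y 0 to 8 mm, 55 mm high; foot plate x -55 to 55, y 0 to 82 mm, 10 mm thick; two gussets 6 mm thick at x = -36 and 36, y 8 to 58 mm, 55 mm high. The lever pivots between the gussets.
- guide_edge_far (a point): point on the upright's outer face (y = 8 mm), 10 mm below its top, at the guide's x = 82 mm, beyond the foot: a place to push the guide towards the pan.
- guide_edge_near (a point): the same at x = -82 mm.
- lever_pivot (a point): point on the vertical axis of the clamping lever, at the height of the grip when the lever is down (71 mm above the table), 42 mm out from the guide's face; moves with the guide.
- lever_grip (a point): centre of the rounded black grip at the lever's end, 78 mm from the lever's axis, 71 mm above the table when down. The grip is a round bar 17 mm thick along the lever, 52 to 103 mm from the axis; nearer the hub (43 mm across) the arm is 13.6 mm thick and drops by 12 mm. Under the grip 20 mm or more are free.
- lever (a joint): swing of the lever about its upright axis, rad: 0 when it points straight out from the guide (the guide's +y), growing clockwise seen from above (towards the guide's +x), which tightens (right-hand thread). The gussets stop it at -0.9 and 0.9. The clamp needs 1.2 to 2.3 rad of turning in all from the start.
- lever_lift (a joint): how far the lever is lifted along its axis, m: 0 to 0.012. A spring pulls it down (6 N, 10 N at the top). Down, 12 serrations (0.52 rad apart, 0.03 rad of play) make it turn the screw both ways; lifted over 0.007 it swings freely. Let go, it drops in, or rests crest on crest about 5 mm high until turned a little. Ease off the turning force before lifting, or it jams.
- strip: steel wear strip in the bed under the guide's foot; the screw presses on it through a sprung pad: the clamping force. The force across the middle of the grip that turns the screw is about 1 N at first, 4 N when it bites, then rises by about 24 N per rad of turning; at 11, 15 and 20 N the clamping force is about 12, 35 and 64 N. It stays (up to 53 N) when the lever is let go.
- cutter: bystander: steel pastry ring, 48 mm across, 30 mm tall, stands on the bed beside the pan; origin under its centre
- nozzle: bystander: white spare nozzle, 28 mm across, 55 mm tall, stands on the bed beside the pan; origin under its centre
- scraper: bystander: bench scraper with a wooden grip, 150 x 110 mm, 18 mm high, lies on the table off the lever's end of the bed; origin under its centre
- brush: bystander: pastry brush with a wooden handle, 210 mm long, 20 mm high, lies on the table off the lever's end of the bed; origin under its centre

How it is judged:
On the way:
1. the guide is up against the pan, which sits square and snug against the fixed stop (value of joint guide_slide between 0.0575 and 0.0625 m and y of pan in the frame of bed between -0.0275 and -0.0225 m and angle between the x axis of pan and the x axis of bed, either way round below 0.02 rad and angle between pan's own z axis and vertical below 0.03 rad), for 0.2 s.
At the end, for the whole second after the job is handed in: Pan flat and square (1.1 degrees), it and the guide within 2.5 mm of their snug places against the fixed stop (slide 57.5 to 62.5 mm); the screw presses the wear strip with 12 to 66 N (11 to 20 N at the grip); lever at rest, down in its serrations (lift under 2 mm) (all of step 1 and contact force between strip and anything else between 12 and 66 N and value of joint lever_lift below 0.002 m and velocity of joint lever between -0.05 and 0.05 rad/s and linear speed of pan below 0.01 m/s); the robot touches nothing.
It fails at once if the clamp is overtightened (more than 66 N on the wear strip, over 20 N at the grip) (contact force between strip and anything else above 66 N).
It fails at once if the pan is rammed: the guide presses on it with more than 70 N (contact force between guide and pan above 70 N).
It fails at once if another thing on the bench is moved by more than 25 mm (distance of any of cutter, nozzle, scraper, brush from where it was at the start of the episode above 0.025 m).
It also fails if it takes over 72 s, if anything falls off the work surface, if the arm or the gripper's body presses on something with over 40 N, if the wrist force passes 120 N, or if a joint passes its speed limit or range.

## Working session

There is one attempt and no reset: what is moved stays moved. The work goes in short steps, Python scripts to look and compute and a tool call to move; the robot and the scene stay as the last step left them, time stands still between calls to the robot, and variables do not carry over. Pictures are saved under pics/ and viewed, and the job is handed in when it is done.

Besides the shell and the picture viewer there is one more tool, called after "Emit:" in YAML: its name, and indented under it one key for each argument. play_rows: Moves the arm, as the interface text tells. Its arguments: {"type":"object","properties":{"commands":{"type":"array"}},"required":["commands"]}

```bash
ls; mkdir -p pics; python3 - <<'E'
from plant import monitor, grab_frame, camera_params, ticket, manip
import cv2
s=monitor.state()
for k,v in s.items(): print(k,v)
for n in ("scene","side","wrist"):
    cv2.imwrite(f"pics/{n}0.png",grab_frame(n)); print(n,camera_params(n))
print(manip.hold_point_z)
E
```

```text
pics
time 0.0
joint_pos [ 1.02101534e+00  5.33806166e-02  1.61428526e+00 -2.80279733e-05
  1.47601854e+00 -1.18986278e-01]
joint_vel [ 0.00015052  0.00163974 -0.00106271 -0.00057384 -0.00166653 -0.00175493]
joint_efforts [ 2.83047648e-04 -3.93656337e+01 -3.70189762e+01 -7.70815041e-05
  6.67728775e-03 -1.45015076e-05]
tool_pos [0.26063892 0.56731508 0.20525358]
tool_rot [-3.30066880e-04  2.13734191e-01  9.76891295e-01 -9.92528900e-04]
contact_force [-0.41830409 -0.16098912 -0.9923652 ]
ft_torque [-0.05791034  0.00568923 -0.00590678]
gripper_width 1.0009071671875938
scene {'fx': 393.44300344242566, 'fy': 393.44300344242566, 'cx': 324.9631596587754, 'cy': 195.92760246455558, 'rvec': array([ 1.61514118,  1.90476533, -0.80002765]), 'tvec': array([ 0.02460853, -0.30807561,  1.23723336])}
side {'fx': 435.61775346905955, 'fy': 435.61775346905955, 'cx': 316.37519183116194, 'cy': 206.17119122326463, 'rvec': array([ 2.17511558, -0.96198085,  0.40485868]), 'tvec': array([-0.32536481,  0.40986189,  0.78647523])}
wrist {'fx': 284.1515884697313, 'fy': 284.1515884697313, 'cx': 322.01206069355976, 'cy': 199.51813420319357, 'tool_from_camera': array([[-2.06269286e-04, -9.45519196e-01, -3.25566287e-01,
         8.49114188e-02],
       [ 9.99998802e-01, -6.94505169e-04,  1.38343234e-03,
        -1.46460435e-03],
       [-1.53416930e-03, -3.25565611e-01,  9.45518207e-01,
        -1.68244358e-01],
       [ 0.00000000e+00,  0.00000000e+00,  0.00000000e+00,
         1.00000000e+00]])}
0.0187
```

View pics/scene0.png

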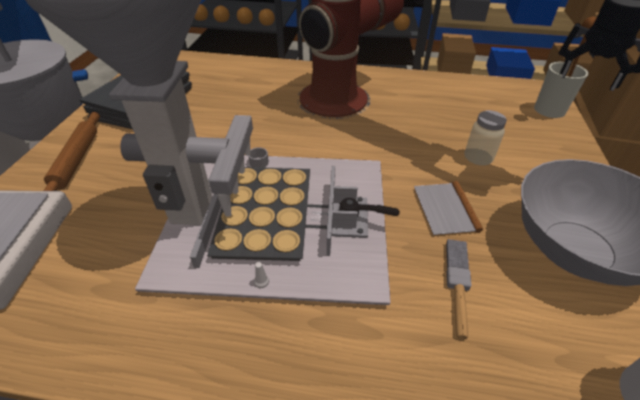

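View pics/side0.png

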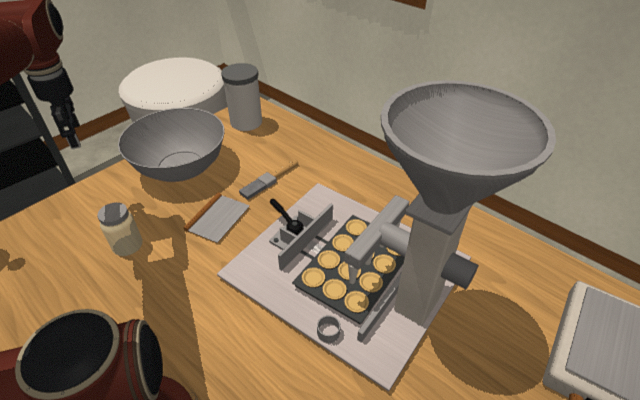

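View pics/wrist0.png

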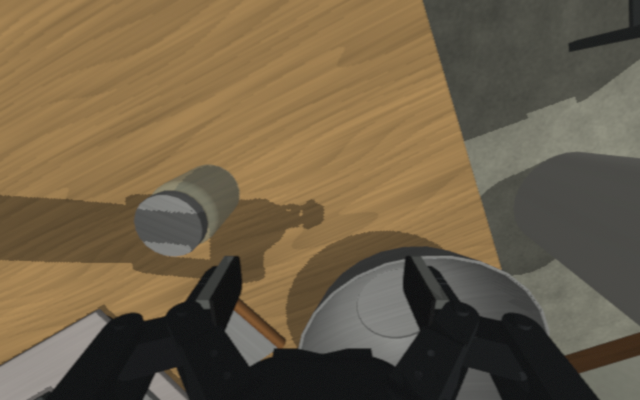

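The scene view shows the bed with corners near (382,160), (388,297), (133,290). The lever hub is at about (349,204) and its grip at (385,210). In the side view the plate corners are near (320,184), (220,273), (388,388). The wrist camera doesn't see the bed yet.

```bash
cat > h.py <<'E'
import numpy as np, cv2
from plant import monitor, grab_frame, camera_params, ticket, manip
from scipy.spatial.transform import Rotation as R
def toolT():
    s=monitor.state(); q=s['tool_rot']; T=np.eye(4)
    T[:3,:3]=R.from_quat([q[1],q[2],q[3],q[0]]).as_matrix(); T[:3,3]=s['tool_pos']; return T
def cam(n,T=None):
    p=camera_params(n); K=np.array([[p['fx'],0,p['cx']],[0,p['fy'],p['cy']],[0,0,1.]])
    if n=='wrist':
        W=(toolT() if T is None else T)@p['tool_from_camera']; return K,W[:3,:3],W[:3,3]
    Rm=cv2.Rodrigues(p['rvec'])[0]; return K,Rm.T,-Rm.T@p['tvec']
def ray(n,uv,T=None):
    K,Rw,o=cam(n,T); d=Rw@np.linalg.inv(K)@np.array([uv[0],uv[1],1.]); return o,d/np.linalg.norm(d)
def onz(n,uv,z,T=None):
    o,d=ray(n,uv,T); return o+d*(z-o[2])/d[2]
def proj(n,P,T=None):
    K,Rw,o=cam(n,T); c=Rw.T@(np.asarray(P)-o); c=K@c; return c[:2]/c[2]
def tri(*obs):
    A=np.zeros((3,3));b=np.zeros(3)
    for n,uv,T in obs:
        o,d=ray(n,uv,T); M=np.eye(3)-np.outer(d,d); A+=M;b+=M@o
    return np.linalg.solve(A,b)
E
python3 - <<'E'
from h import *
print('cams',cam('scene')[2],cam('side')[2])
for uv in [(382,160),(388,297),(133,290)]: print('scene',uv,onz('scene',uv,.022))
for uv in [(320,184),(220,273),(388,388)]: print('side',uv,onz('side',uv,.022))
im=cv2.imread('pics/scene0.png'); cv2.imwrite('pics/sc1.png',cv2.resize(im[130:310,120:410],None,fx=2.7,fy=2.7,interpolation=cv2.INTER_CUBIC))
im=cv2.imread('pics/side0.png'); cv2.imwrite('pics/si1.png',cv2.resize(im[170:390,210:470],None,fx=2.7,fy=2.7,interpolation=cv2.INTER_CUBIC))
E
```

```text
cams [1.09500045 0.14596318 0.6371274 ] [ 0.01383318 -0.4291295   0.84145637]
scene (382, 160) [0.31334534 0.16951213 0.022     ]
scene (388, 297) [0.70168685 0.20200195 0.022     ]
scene (133, 290) [ 0.76306967 -0.25090477  0.022     ]
side (320, 184) [0.71096762 0.19332149 0.022     ]
side (220, 273) [0.32039416 0.15571586 0.022     ]
side (388, 388) [ 0.36350028 -0.29198768  0.022     ]
```

View pics/sc1.png

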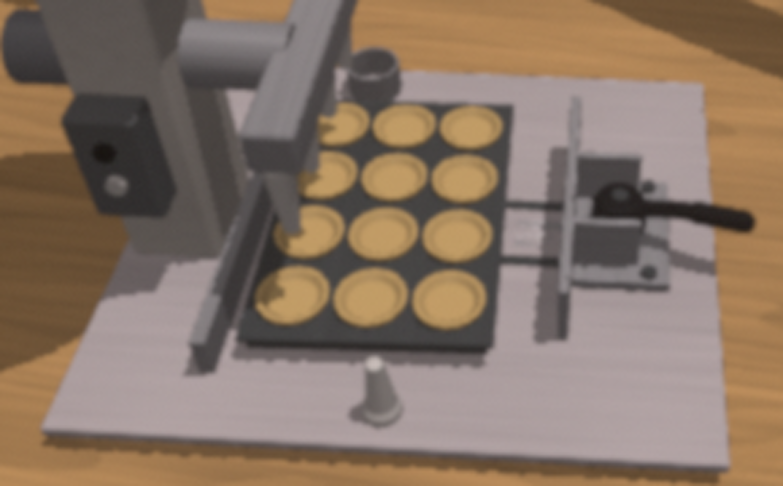

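View pics/si1.png

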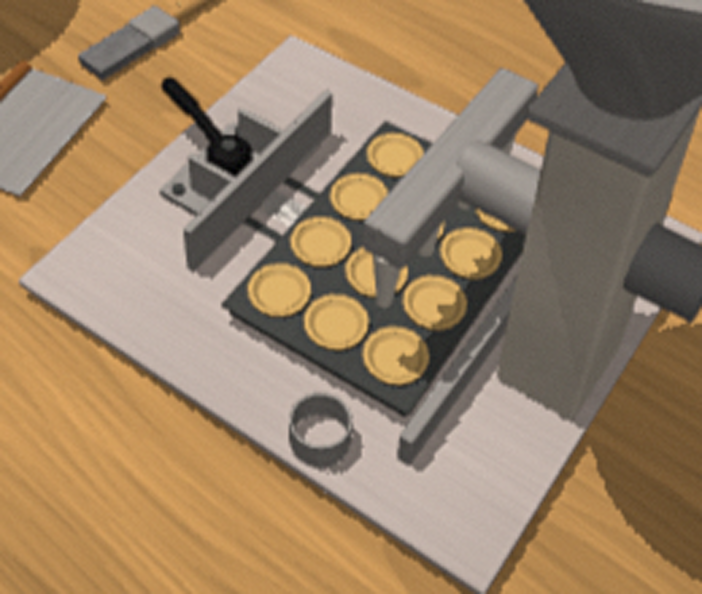

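```bash
python3 - <<'E'
from h import *
from scipy.optimize import least_squares
c=lambda u,v:(u/2.7+120,v/2.7+130); d=lambda u,v:(u/2.7+210-.3,v/2.7+170-.3)
obs=[('scene',c(703,83),(-.2,.24)),('scene',c(728,463),(.2,.24)),('scene',c(44,431),(.2,-.22)),
('side',d(292,37),(.2,.24)),('side',d(22,281),(-.2,.24)),('side',d(487,590),(-.2,-.22))]
def f(p,o=obs,z=.022):
    r=[]
    for n,uv,b in o:
        w=onz(n,uv,z)[:2]; C,S=np.cos(p[2]),np.sin(p[2])
        r+=list(np.array([C*b[0]-S*b[1]+p[0],S*b[0]+C*b[1]+p[1]])-w)
    return np.array(r)
s=least_squares(f,[.53,-.05,.09]); print(s.x, (f(s.x)*1000).round(1).reshape(-1,2))
for k in (obs[:3],obs[3:]): print(least_squares(lambda p:f(p,k),[.53,-.05,.09]).x)
p=s.x;C,S=np.cos(p[2]),np.sin(p[2]);
np.save('bed.npy',p)
def tb(w): w=np.array(w[:2])-p[:2]; return np.array([C*w[0]+S*w[1],-S*w[0]+C*w[1]])*1000
# pan top corners z=.046
for n,uvs in (('scene',[c(512,104),c(491,347),c(238,342)]),('side',[d(388,122),d(229,306),d(408,416)])):
    for uv in uvs: print('pan',n,tb(onz(n,uv,.046)).round(1))
# lever hub and grip end
for nm,u,v in (('hub',c(619,196),d(229,150)),('gripend',c(752,222),d(165,82))):
    w=tri(('scene',u,None),('side',v,None)); print(nm,w.round(4),tb(w).round(1))
# guide top edges z=.077
for n,uvs in (('scene',[c(575,98),c(565,291)]),('side',[d(331,95),d(187,235)])):
    for uv in uvs: print('guide',n,tb(onz(n,uv,.077)).round(1))
E
```

```text
[ 0.53940495 -0.05486913  0.1110827 ] [[-3.  -4.2]
 [ 1.3  0.6]
 [ 1.2 -5.9]
 [ 2.8  6.2]
 [-1.6  3.8]
 [-0.8 -0.6]]
[ 0.53927226 -0.05153099  0.10798641]
[ 0.53909039 -0.05818328  0.10907875]
pan scene [-127.6   73.3]
pan scene [131.9  78.8]
pan scene [137.4 -95.4]
pan side [128.3  72.3]
pan side [-128.    63.8]
pan side [-128.3 -108.9]
hub [0.5195 0.1076 0.0634] [ -1.8 163.6]
gripend [0.5372 0.2087 0.0713] [ 27.1 262.2]
guide scene [-101.5  127.8]
guide scene [105.1 128.1]
guide side [100.1 119.6]
guide side [-108.8  121.8]
```

```bash
cat >> h.py <<'E'
p=np.load('bed.npy'); C,S=np.cos(p[2]),np.sin(p[2])
def tb(w): w=np.asarray(w); d=w[:2]-p[:2]; return np.array([C*d[0]+S*d[1],-S*d[0]+C*d[1],w[2]])
def fb(b): return np.array([C*b[0]-S*b[1]+p[0],S*b[0]+C*b[1]+p[1],b[2]])
def Rdown(th):
    "tool x along bed +y turned clockwise by th, z down"
    a=np.pi/2+p[2]-th; x=np.array([np.cos(a),np.sin(a),0]); z=np.array([0,0,-1.]); return np.stack([x,np.cross(z,x),z],1)
def go(b,th):
    T=toolT(); d=T[:3,:3].T@(fb(b)-T[:3,3])*100; r=R.from_matrix(T[:3,:3].T@Rdown(th)).as_rotvec()
    print('dx %.2f dy %.2f dz %.2f rx %.3f ry %.3f rz %.3f'%(*d,*r))
def st():
    s=monitor.state(); T=toolT(); x=T[:3,0]; th=np.pi/2+p[2]-np.arctan2(x[1],x[0])
    f=s['contact_force']; fbed=np.array([C*f[0]+S*f[1],-S*f[0]+C*f[1],f[2]])
    print('t %.2f'%s['time'],'bedTCP mm',(tb(s['tool_pos'])*1000).round(1),'th %.3f'%th,'tilt',(T[:3,2]).round(3),'Fbed',fbed.round(1),'M',s['ft_torque'].round(2),'w %.3f'%s['gripper_width'])
E
python3 - <<'E'
from h import *
st(); go([0,.17,.27],0)
d=lambda u,v:(u/2.7+210-.3,v/2.7+170-.3)
print('cutter',tb(onz('side',d(320,447),.022)),'nozzle',tb(onz('scene',(380/2.7+120,410/2.7+130),.022)))
E
```

```text
t 0.15 bedTCP mm [-208.   649.4  205.5] th -1.029 tilt [-0.001 -0.001 -1.   ] Fbed [-0.2 -0.5  0. ] M [ 0.   -0.02 -0.01] w 1.006
dx -42.54 dy -30.35 dz -6.41 rx -0.002 ry 0.001 rz 1.029
cutter [-0.17738852 -0.0621641   0.022     ] nozzle [0.17083871 0.00608062 0.022     ]
```

Emit:
play_rows:
  commands:
    - {"dx":0,"dy":0,"dz":-5,"rx":0,"ry":0,"rz":0.1,"claw":0}
    - {"dx":-8,"dy":-6,"dz":-6.4,"rx":0,"ry":0,"rz":0.4,"claw":0}
    - {"dx":-20,"dy":-14,"dz":-6.4,"rx":0,"ry":0,"rz":0.7,"claw":0}
    - {"dx":-30,"dy":-22,"dz":-6.4,"rx":0,"ry":0,"rz":1.03,"claw":0}
    - {"dx":-42.5,"dy":-30.3,"dz":-6.4,"rx":0,"ry":0,"rz":1.03,"claw":0}

```text
time: 0.65
tool_pos: [0.3595, 0.3923, 0.2659]
tool_rot: [0.0, 0.538, 0.843, -0.001]
contact_force: [1.5, 0.2, -0.1]
gripper_width: 0.999
```

```bash
python3 - <<'E'
from h import *
st(); go([0,.17,.27],0)
E
```

```text
t 0.65 bedTCP mm [-129.3  464.4  265.9] th -0.324 tilt [-0.001 -0.001 -1.   ] Fbed [ 1.5  0.1 -0.1] M [-0.06 -0.01 -0.03] w 0.999
dx -32.02 dy 2.89 dz -0.38 rx -0.001 ry 0.001 rz 0.324
```

Emit:
play_rows:
  commands:
    - {"dx":-32,"dy":2.9,"dz":-0.4,"rx":0,"ry":0,"rz":0.324,"claw":0}
    - {"dx":-32,"dy":2.9,"dz":-0.4,"rx":0,"ry":0,"rz":0.324,"claw":0}
    - {"dx":-32,"dy":2.9,"dz":-0.4,"rx":0,"ry":0,"rz":0.324,"claw":0}
    - {"dx":-32,"dy":2.9,"dz":-0.4,"rx":0,"ry":0,"rz":0.324,"claw":0}
    - {"dx":-32,"dy":2.9,"dz":-0.4,"rx":0,"ry":0,"rz":0.324,"claw":0}

```text
time: 1.15
tool_pos: [0.4845, 0.1756, 0.2691]
tool_rot: [0.0, 0.667, 0.745, -0.001]
contact_force: [0.1, 0.7, 0.7]
gripper_width: 1.001
```

Emit:
play_rows:
  commands:
    - {"dx":-10,"dy":0,"dz":0,"rx":0,"ry":0,"rz":0,"claw":0}
    - {"dx":-10,"dy":0,"dz":0,"rx":0,"ry":0,"rz":0,"claw":0}
    - {"dx":-10,"dy":0,"dz":0,"rx":0,"ry":0,"rz":0,"claw":0}

```text
time: 1.45
tool_pos: [0.4959, 0.0713, 0.2688]
tool_rot: [0.001, 0.67, 0.743, -0.001]
contact_force: [0.9, 1.0, 0.1]
gripper_width: 1.002
```

```bash
python3 - <<'E'
from h import *
st(); np.save('Tw1.npy',toolT()); cv2.imwrite('pics/wrist1.png',grab_frame('wrist')); st()
E
```

```text
t 1.45 bedTCP mm [-29.2 130.2 268.8] th 0.008 tilt [-0.001 -0.003 -1.   ] Fbed [1.  0.9 0.1] M [ 0.03 -0.01  0.01] w 1.002
t 1.50 bedTCP mm [-29.2 132.4 268.8] th 0.006 tilt [-0.001 -0.001 -1.   ] Fbed [-0.4 -0.3  0. ] M [-0.02  0.05 -0.  ] w 1.004
```

View pics/wrist1.png

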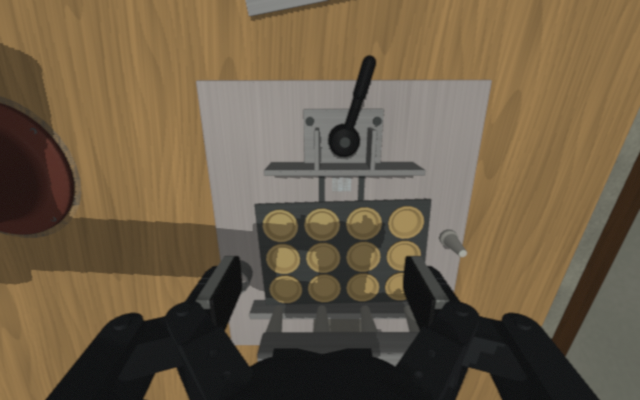

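The wrist view looks down on the bed: plate corners (198,81) and (490,80), lever hub (343,141), grip end (369,60). The guide upright spans (265..425, ~165) and the pan (256..430, 200..), slightly skewed.

```bash
python3 - <<'E'
from h import *
im=cv2.imread('pics/wrist1.png'); cv2.imwrite('pics/w1c.png',cv2.resize(im[40:330,190:500],None,fx=2.5,fy=2.0,interpolation=cv2.INTER_CUBIC)[:600])
T=np.load('Tw1.npy')
for uv in [(198,81),(490,80)]: print('bed',(tb(onz('wrist',uv,.022,T))*1000).round(1))
for uv in [(256,203),(430,199)]: print('pan',(tb(onz('wrist',uv,.046,T))*1000).round(1))
for uv in [(343,139)]: print('hub',(tb(onz('wrist',uv,.075,T))*1000).round(1))
for uv in [(369,60)]: print('grip end',(tb(onz('wrist',uv,.075,T))*1000).round(1))
for uv in [(265,174),(425,174)]: print('guide',(tb(onz('wrist',uv,.077,T))*1000).round(1))
E
```

```text
bed [-197.3  241.1   22. ]
bed [196.6 239.1  22. ]
pan [-127.7   74.1   46. ]
pan [125.9  78.3  46. ]
hub [ -4.1 168.9  75. ]
grip end [ 24.4 258.3  75. ]
guide [-104.9  125.2   77. ]
guide [103.  123.5  77. ]
```

View pics/w1c.png

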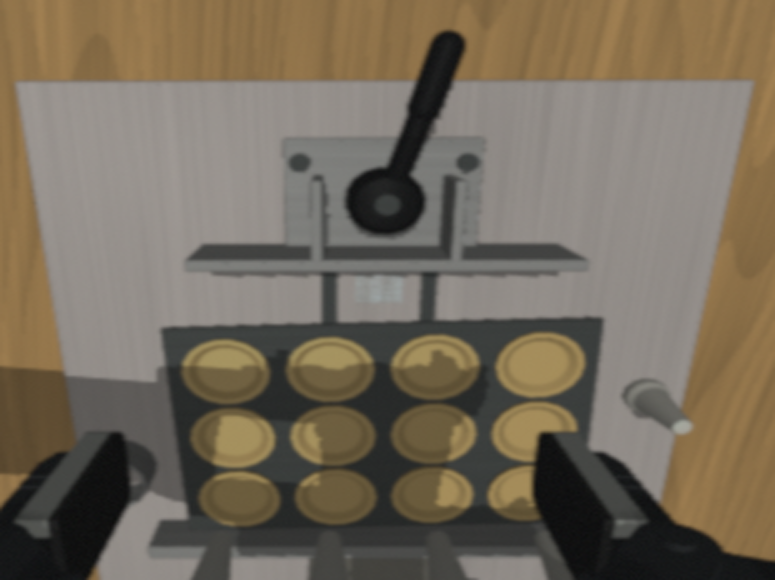

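```bash
python3 - <<'E'
import numpy as np
p=np.load('bed.npy'); p[2]-=.0055; np.save('bed.npy',p)
from h import *
st(); go([-.085,.170,.055],0)
E
```

```text
t 1.50 bedTCP mm [-29.9 132.3 268.8] th 0.000 tilt [-0.001 -0.001 -1.   ] Fbed [-0.4 -0.3  0. ] M [-0.02  0.05 -0.  ] w 1.004
dx 3.80 dy -5.48 dz 21.38 rx -0.001 ry 0.001 rz -0.000
```

Emit:
play_rows:
  commands:
    - {"dx":3.8,"dy":-5.5,"dz":0,"claw":1}
    - {"dx":3.8,"dy":-5.5,"dz":4,"claw":1}
    - {"dx":3.8,"dy":-5.5,"dz":8,"claw":1}
    - {"dx":3.8,"dy":-5.5,"dz":12,"claw":1}
    - {"dx":3.8,"dy":-5.5,"dz":15,"claw":1}

```text
invalid input
```

```bash
python3 - <<'E'
from h import *
st(); go([-.085,.170,.055],0)
cv2.imwrite('pics/side2.png',grab_frame('side')[120:360,150:450])
E
```

```text
t 1.50 bedTCP mm [-29.9 132.3 268.8] th 0.000 tilt [-0.001 -0.001 -1.   ] Fbed [-0.4 -0.3  0. ] M [-0.02  0.05 -0.  ] w 1.004
dx 3.80 dy -5.48 dz 21.38 rx -0.001 ry 0.001 rz -0.000
```

View pics/side2.png

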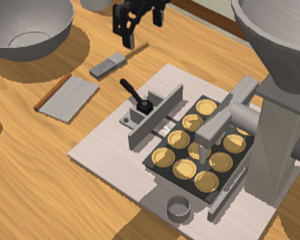

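The call was refused because it left out keys, so the arm has not moved. I'll send it again with all of them.

Emit:
play_rows:
  commands:
    - {"dx":3.8,"dy":-5.5,"dz":0,"rx":0,"ry":0,"rz":0,"claw":1}
    - {"dx":3.8,"dy":-5.5,"dz":4,"rx":0,"ry":0,"rz":0,"claw":1}
    - {"dx":3.8,"dy":-5.5,"dz":8,"rx":0,"ry":0,"rz":0,"claw":1}
    - {"dx":3.8,"dy":-5.5,"dz":12,"rx":0,"ry":0,"rz":0,"claw":1}
    - {"dx":3.8,"dy":-5.5,"dz":15,"rx":0,"ry":0,"rz":0,"claw":1}

```text
time: 2.05
tool_pos: [0.4347, 0.1087, 0.1162]
tool_rot: [-0.001, 0.667, 0.745, -0.001]
contact_force: [-0.0, -0.1, -0.6]
gripper_width: 0.142
```

```bash
python3 - <<'E'
from h import *
np.save('Tw2.npy',toolT())
cv2.imwrite('pics/wrist2.png',grab_frame('wrist'))
st(); go([-.085,.170,.055],0)
E
```

```text
t 2.10 bedTCP mm [-90.2 173.7 111.1] th -0.005 tilt [-0.012 -0.001 -1.   ] Fbed [-2.8  0.8 -3.3] M [ 0.02  0.1  -0.07] w 0.056
dx -0.37 dy 0.58 dz 5.60 rx -0.012 ry -0.000 rz 0.005
```

View pics/wrist2.png

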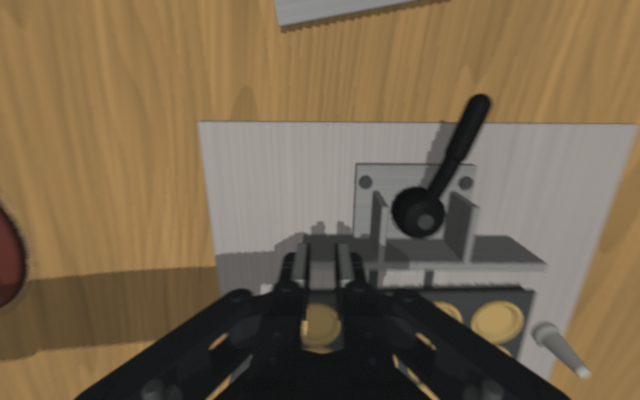

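The closed fingers, near (322,250), hang on the outer side of the guide's near wing. The lever is at (480,100) to (418,212), clear of them. I'll go down.

Emit:
play_rows:
  commands:
    - {"dx":0,"dy":0.5,"dz":2,"rx":-0.012,"ry":0,"rz":0.005,"claw":1}
    - {"dx":0,"dy":0.5,"dz":4,"rx":-0.012,"ry":0,"rz":0.005,"claw":1}
    - {"dx":0,"dy":0.5,"dz":5.6,"rx":-0.012,"ry":0,"rz":0.005,"claw":1}
    - {"dx":0,"dy":0.5,"dz":5.6,"rx":-0.012,"ry":0,"rz":0.005,"claw":1}

```text
time: 2.5
tool_pos: [0.4337, 0.1099, 0.0533]
tool_rot: [-0.002, 0.668, 0.744, -0.002]
contact_force: [-1.1, -0.4, -0.5]
gripper_width: -0.004
```

```bash
python3 - <<'E'
from h import *
st(); go([-.085,.150,.055],0)
E
```

```text
t 2.50 bedTCP mm [-87.7 175.   53.3] th -0.002 tilt [-0.005  0.    -1.   ] Fbed [-1.2 -0.3 -0.5] M [-0.    0.02 -0.03] w -0.004
dx -2.50 dy 0.26 dz -0.17 rx -0.005 ry -0.001 rz 0.002
```

Emit:
play_rows:
  commands:
    - {"dx":-1.0,"dy":0.2,"dz":-0.1,"rx":0,"ry":0,"rz":0,"claw":1}
    - {"dx":-2.0,"dy":0.2,"dz":-0.1,"rx":0,"ry":0,"rz":0,"claw":1}
    - {"dx":-2.3,"dy":0.2,"dz":-0.1,"rx":0,"ry":0,"rz":0,"claw":1}
    - {"dx":-2.5,"dy":0.2,"dz":-0.1,"rx":0,"ry":0,"rz":0,"claw":1}
    - {"dx":-2.7,"dy":0.2,"dz":-0.1,"rx":0,"ry":0,"rz":0,"claw":1}

```text
time: 3.0
tool_pos: [0.439, 0.0829, 0.0548]
tool_rot: [-0.001, 0.668, 0.744, -0.001]
contact_force: [-0.1, -0.2, 0.1]
gripper_width: 0.002
```

```bash
python3 - <<'E'
from h import *
st()
E
```

```text
t 3.00 bedTCP mm [-85.3 147.6  54.8] th -0.002 tilt [-0.004  0.    -1.   ] Fbed [-0.1 -0.2  0.1] M [0.03 0.03 0.03] w 0.002
```

Emit:
play_rows:
  commands:
    - {"dx":-0.2,"dy":0,"dz":0,"rx":0,"ry":0,"rz":0,"claw":1}
    - {"dx":-0.35,"dy":0,"dz":0,"rx":0,"ry":0,"rz":0,"claw":1}
    - {"dx":-0.5,"dy":0,"dz":0,"rx":0,"ry":0,"rz":0,"claw":1}
    - {"dx":-0.65,"dy":0,"dz":0,"rx":0,"ry":0,"rz":0,"claw":1}
    - {"dx":-0.8,"dy":0,"dz":0,"rx":0,"ry":0,"rz":0,"claw":1}

```text
time: 3.5
tool_pos: [0.4399, 0.0749, 0.0548]
tool_rot: [-0.002, 0.668, 0.744, -0.001]
contact_force: [-0.6, 0.4, -0.5]
gripper_width: 0.001
```

```bash
python3 - <<'E'
from h import *
st()
E
```

```text
t 3.50 bedTCP mm [-85.3 139.5  54.8] th -0.002 tilt [-0.004  0.    -1.   ] Fbed [-0.5  0.5 -0.5] M [-0.    0.02  0.02] w 0.001
```

Emit:
play_rows:
  commands:
    - {"dx":-0.15,"dy":0,"dz":0,"rx":0,"ry":0,"rz":0,"claw":1}
    - {"dx":-0.3,"dy":0,"dz":0,"rx":0,"ry":0,"rz":0,"claw":1}
    - {"dx":-0.45,"dy":0,"dz":0,"rx":0,"ry":0,"rz":0,"claw":1}
    - {"dx":-0.6,"dy":0,"dz":0,"rx":0,"ry":0,"rz":0,"claw":1}
    - {"dx":-0.75,"dy":0,"dz":0,"rx":0,"ry":0,"rz":0,"claw":1}

```text
time: 4.0
tool_pos: [0.4407, 0.0673, 0.0548]
tool_rot: [-0.002, 0.668, 0.744, -0.001]
contact_force: [0.7, 0.1, 0.1]
gripper_width: -0.002
```

```bash
python3 - <<'E'
from h import *
st()
np.save('Tw3.npy',toolT()); cv2.imwrite('pics/wrist3.png',grab_frame('wrist'))
E
```

```text
t 4.00 bedTCP mm [-85.3 131.9  54.8] th -0.002 tilt [-0.004  0.    -1.   ] Fbed [0.7 0.1 0.1] M [ 0.02  0.07 -0.01] w -0.002
```

View pics/wrist3.png

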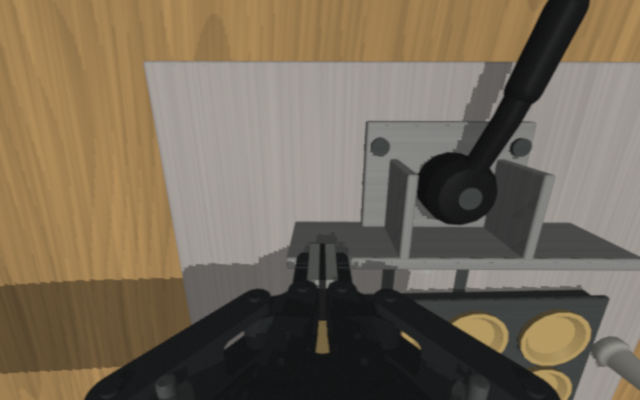

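```bash
python3 - <<'E'
from h import *
T=np.load('Tw3.npy'); f=lambda uv,z:(tb(onz('wrist',uv,z,T))*1000).round(1)
print('bed corner',f((145,62),.022),f((600,62),.022)); print('upright inner top edge',f((288,268),.077),f((600,268),.077)); print('outer top',f((420,258),.077))
print('foot far edge',f((368,121),.032),f((533,122),.032)); print('pan',f((605,296),.046))
print('gusset tops end',f((411,174),.077),f((547,174),.077))
print(proj('wrist',fb([-.085,.132,.055]),T), proj('wrist',fb([-.085,.133,.077]),T))
E
```

```text
bed corner [-200.8  239.3   22. ] [ 90.9 239.7  22. ]
upright inner top edge [-106.9  122.1   77. ] [ 77.4 122.7  77. ]
outer top [-29.5 129.1  77. ]
foot far edge [-57.1 203.6  32. ] [ 49.9 203.1  32. ]
pan [123.4  79.2  46. ]
gusset tops end [-39.9 179.3  77. ] [ 31.5 179.5  77. ]
[324.7451918  236.39602856] [324.99469693 251.77312887]
```

Emit:
play_rows:
  commands:
    - {"dx":-0.15,"dy":0,"dz":0,"rx":0,"ry":0,"rz":0,"claw":1}
    - {"dx":-0.3,"dy":0,"dz":0,"rx":0,"ry":0,"rz":0,"claw":1}
    - {"dx":-0.45,"dy":0,"dz":0,"rx":0,"ry":0,"rz":0,"claw":1}

```text
time: 4.35
tool_pos: [0.4412, 0.0626, 0.0548]
tool_rot: [-0.001, 0.668, 0.744, -0.001]
contact_force: [-0.2, 0.2, -0.9]
gripper_width: 0.003
```

```bash
python3 - <<'E'
from h import *
st()
T=toolT(); np.save('Tw4.npy',T); im=grab_frame('wrist');cv2.imwrite('pics/wrist4.png',im); cv2.imwrite('pics/wrist4c.png',cv2.resize(im[90:290,200:460],None,fx=3,fy=3,interpolation=cv2.INTER_CUBIC))
E
```

```text
t 4.35 bedTCP mm [-85.3 127.1  54.8] th -0.002 tilt [-0.004  0.    -1.   ] Fbed [-0.1  0.2 -0.9] M [0.04 0.05 0.02] w 0.003
```

View pics/wrist4c.png

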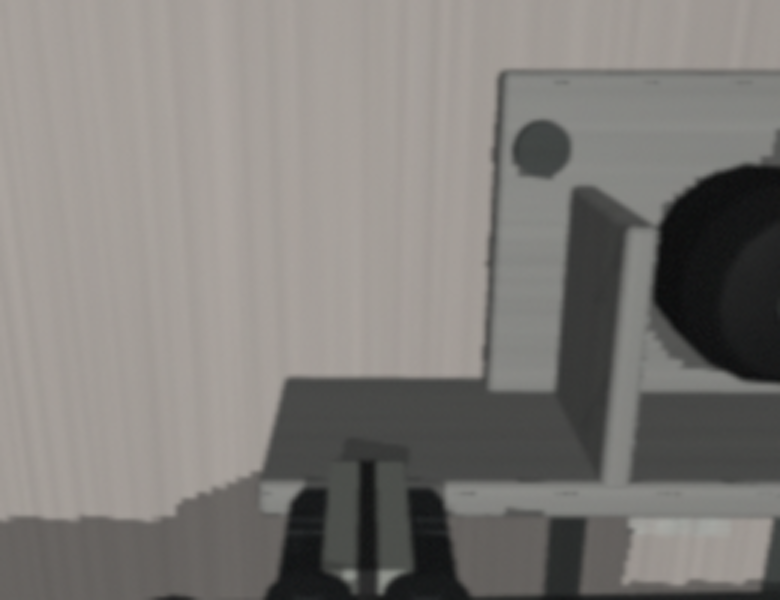

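```bash
python3 - <<'E'
from h import *
T=np.load('Tw4.npy'); f=lambda uv,z:(tb(onz('wrist',uv,z,T))*1000).round(1)
c=lambda u,v:(u/3+200,v/3+90)
print('foot far edge',f(c(502,72),.032)); print('upright top in/out',f(c(560,515),.077),f(c(560,483),.077)); print('gusset',f(c(640,228),.077))
print('fingertip',f(c(366,460),.055))
print((np.array(proj('wrist',fb([-.085,.127,.055]),T))-[200,90])*3)
E
```

```text
foot far edge [-57.8 203.1  32. ]
upright top in/out [-48.8 121.8  77. ] [-49.3 128.8  77. ]
gusset [-39.1 178.8  77. ]
fingertip [-86.8 122.1  55. ]
[374.18167187 440.06246514]
```

```bash
python3 - <<'E'
from h import *
a=grab_frame('scene');b=grab_frame('side')
cv2.imwrite('pics/sc5.png',cv2.resize(a[100:260,270:430],None,fx=3.6,fy=3.6,interpolation=cv2.INTER_CUBIC))
cv2.imwrite('pics/si5.png',cv2.resize(b[170:330,200:380],None,fx=3.6,fy=3.6,interpolation=cv2.INTER_CUBIC))
print((np.array(proj('scene',toolT()[:3,3]))-[270,100])*3.6,(np.array(proj('side',toolT()[:3,3]))-[200,170])*3.6); st()
E
```

```text
[224.56181491 283.7639651 ] [303.22386424 306.2900442 ]
t 4.50 bedTCP mm [-85.3 127.2  54.8] th -0.001 tilt [-0.004  0.    -1.   ] Fbed [ 0.6 -0.2  0.1] M [-0.04 -0.03 -0.07] w 0.003
```

View pics/sc5.png

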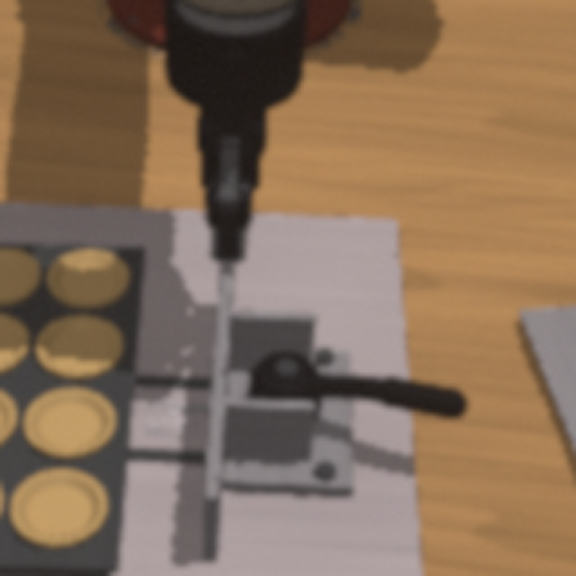

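View pics/si5.png

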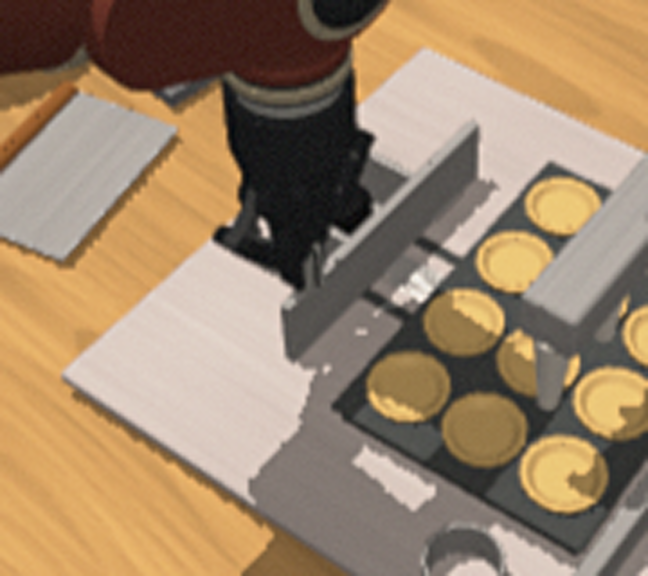

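The side view shows the closed fingers hidden behind the upright at about (310,270), so they are on its outer side. The force says there is no contact yet. I'll carry on slowly.

Emit:
play_rows:
  commands:
    - {"dx":-0.15,"dy":0,"dz":0,"rx":0,"ry":0,"rz":0,"claw":1}
    - {"dx":-0.3,"dy":0,"dz":0,"rx":0,"ry":0,"rz":0,"claw":1}
    - {"dx":-0.45,"dy":0,"dz":0,"rx":0,"ry":0,"rz":0,"claw":1}
    - {"dx":-0.6,"dy":0,"dz":0,"rx":0,"ry":0,"rz":0,"claw":1}

```text
time: 4.9
tool_pos: [0.4418, 0.0565, 0.0548]
tool_rot: [-0.001, 0.668, 0.744, -0.001]
contact_force: [0.0, -0.6, -0.9]
gripper_width: -0.002
```

```bash
python3 - <<'E'
from h import *
st()
T=toolT(); np.save('Tw6.npy',T); im=grab_frame('wrist'); cv2.imwrite('pics/wrist6c.png',cv2.resize(im[90:290,200:460],None,fx=3,fy=3,interpolation=cv2.INTER_CUBIC))
E
```

```text
t 4.90 bedTCP mm [-85.3 121.   54.8] th -0.001 tilt [-0.004  0.    -1.   ] Fbed [-0.1 -0.6 -0.9] M [-0.01  0.   -0.  ] w -0.002
```

View pics/wrist6c.png

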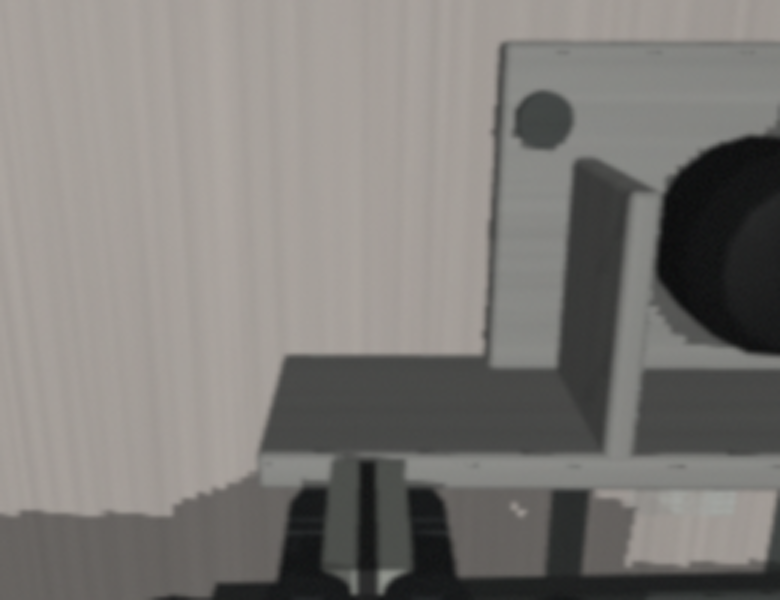

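The wrist picture now shows the fingertips, at row 460 of the crop, over the upright's top edge at rows 455–487, and there is no force. They look to be passing over the top, so the finger ends seem to sit higher than the TCP reading. I'll back off, go lower (still above the plate) and look again.

Emit:
play_rows:
  commands:
    - {"dx":2,"dy":0,"dz":0,"rx":0,"ry":0,"rz":0,"claw":1}
    - {"dx":3.4,"dy":0,"dz":0,"rx":0,"ry":0,"rz":0,"claw":1}
    - {"dx":3.4,"dy":0,"dz":1,"rx":0,"ry":0,"rz":0,"claw":1}
    - {"dx":3.4,"dy":0,"dz":2,"rx":0,"ry":0,"rz":0,"claw":1}
    - {"dx":3.4,"dy":0,"dz":2.3,"rx":0,"ry":0,"rz":0,"claw":1}

```text
time: 5.45
tool_pos: [0.4367, 0.0896, 0.0297]
tool_rot: [-0.003, 0.668, 0.744, -0.003]
contact_force: [-0.1, 0.8, 0.1]
gripper_width: 0.002
```

```bash
python3 - <<'E'
from h import *
st()
T=toolT(); np.save('Tw7.npy',T); im=grab_frame('wrist'); cv2.imwrite('pics/wrist7c.png',cv2.resize(im[90:390,100:460],None,fx=2,fy=2,interpolation=cv2.INTER_CUBIC))
b=grab_frame('scene')
cv2.imwrite('pics/sc7.png',cv2.resize(b[80:240,270:430],None,fx=3.6,fy=3.6,interpolation=cv2.INTER_CUBIC))
print((np.array(proj('scene',toolT()[:3,3]))-[270,80])*3.6)
E
```

```text
t 5.45 bedTCP mm [-86.9 154.5  29.7] th -0.001 tilt [-0.007 -0.    -1.   ] Fbed [-0.   0.8  0.1] M [-0.06  0.02 -0.03] w 0.002
[266.87014536 385.28037123]
```

View pics/wrist7c.png

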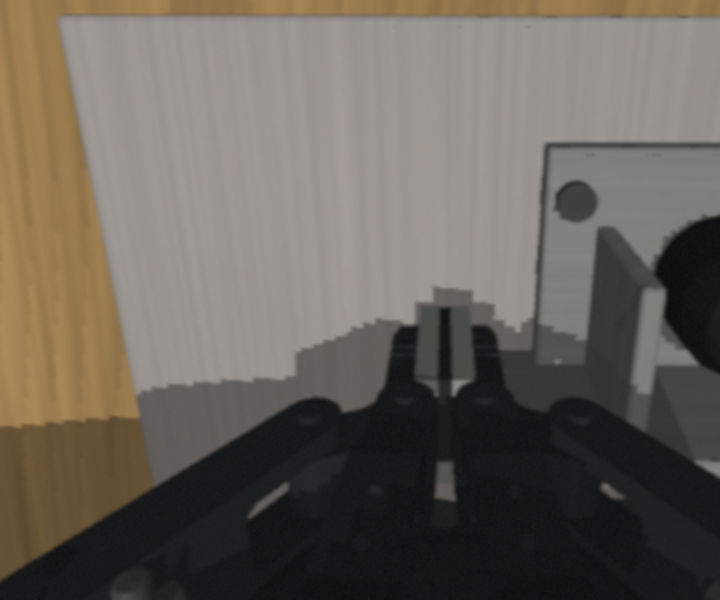

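View pics/sc7.png

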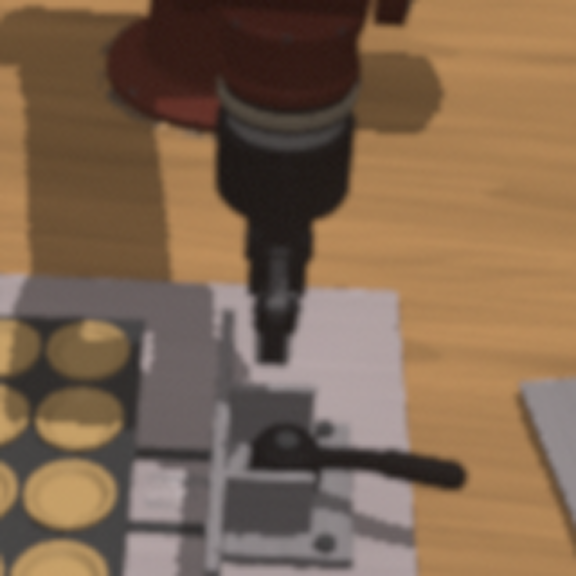

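The scene view puts the fingertip at (271,363), about 6 px above the projected TCP. So the real finger ends sit roughly 15 mm or more behind the reported TCP, and now they are below the upright's top. I'll push again.

Emit:
play_rows:
  commands:
    - {"dx":-0.4,"dy":0.2,"dz":0,"rx":0,"ry":0,"rz":0,"claw":1}
    - {"dx":-0.6,"dy":0.2,"dz":0,"rx":0,"ry":0,"rz":0,"claw":1}
    - {"dx":-0.8,"dy":0.2,"dz":0,"rx":0,"ry":0,"rz":0,"claw":1}
    - {"dx":-1.0,"dy":0.2,"dz":0,"rx":0,"ry":0,"rz":0,"claw":1}
    - {"dx":-1.2,"dy":0.2,"dz":0,"rx":0,"ry":0,"rz":0,"claw":1}

```text
time: 6.05
tool_pos: [0.4406, 0.0777, 0.0306]
tool_rot: [-0.002, 0.669, 0.744, -0.002]
contact_force: [0.5, 0.4, -0.7]
gripper_width: -0.001
```

```bash
python3 - <<'E'
from h import *
st()
E
```

```text
t 6.05 bedTCP mm [-84.3 142.2  30.6] th -0.000 tilt [-0.006 -0.    -1.   ] Fbed [ 0.5  0.3 -0.7] M [ 0.03 -0.01 -0.01] w -0.001
```

Emit:
play_rows:
  commands:
    - {"dx":-0.15,"dy":0,"dz":0,"rx":0,"ry":0,"rz":0,"claw":1}
    - {"dx":-0.3,"dy":0,"dz":0,"rx":0,"ry":0,"rz":0,"claw":1}
    - {"dx":-0.45,"dy":0,"dz":0,"rx":0,"ry":0,"rz":0,"claw":1}
    - {"dx":-0.6,"dy":0,"dz":0,"rx":0,"ry":0,"rz":0,"claw":1}

```text
time: 6.45
tool_pos: [0.4411, 0.0733, 0.0307]
tool_rot: [-0.004, 0.669, 0.743, -0.001]
contact_force: [-0.9, 7.4, 0.8]
gripper_width: 0.001
```

```bash
python3 - <<'E'
from h import *
st()
E
```

```text
t 6.45 bedTCP mm [-84.3 137.8  30.7] th -0.000 tilt [-0.006  0.004 -1.   ] Fbed [-0.1  7.5  0.8] M [1.13 0.06 0.02] w 0.001
```

Contact: 7.5 N at TCP y ≈ 138 mm. I'll push on at about 18 mm/s.

Emit:
play_rows:
  commands:
    - {"dx":-0.25,"dy":0,"dz":0,"rx":0,"ry":0,"rz":0,"claw":1}
    - {"dx":-0.43,"dy":0,"dz":0,"rx":0,"ry":0,"rz":0,"claw":1}
    - {"dx":-0.61,"dy":0,"dz":0,"rx":0,"ry":0,"rz":0,"claw":1}
    - {"dx":-0.79,"dy":0,"dz":0,"rx":0,"ry":0,"rz":0,"claw":1}
    - {"dx":-0.97,"dy":0,"dz":0,"rx":0,"ry":0,"rz":0,"claw":1}

```text
time: 6.95
tool_pos: [0.4419, 0.0653, 0.0307]
tool_rot: [-0.005, 0.669, 0.743, 0.001]
contact_force: [0.1, 7.4, 0.3]
gripper_width: -0.002
```

Emit:
play_rows:
  commands:
    - {"dx":-0.22,"dy":0,"dz":0,"rx":0,"ry":0,"rz":0,"claw":1}
    - {"dx":-0.4,"dy":0,"dz":0,"rx":0,"ry":0,"rz":0,"claw":1}
    - {"dx":-0.58,"dy":0,"dz":0,"rx":0,"ry":0,"rz":0,"claw":1}
    - {"dx":-0.76,"dy":0,"dz":0,"rx":0,"ry":0,"rz":0,"claw":1}
    - {"dx":-0.94,"dy":0,"dz":0,"rx":0,"ry":0,"rz":0,"claw":1}

```text
time: 7.45
tool_pos: [0.4427, 0.0576, 0.0308]
tool_rot: [-0.006, 0.669, 0.743, 0.002]
contact_force: [-0.2, 7.6, 0.5]
gripper_width: 0.006
```

```bash
python3 - <<'E'
from h import *
st()
T=toolT(); np.save('Tw8.npy',T); im=grab_frame('wrist'); cv2.imwrite('pics/wrist8.png',im)
E
```

```text
t 7.45 bedTCP mm [-84.3 122.   30.8] th 0.000 tilt [-0.007  0.011 -1.   ] Fbed [0.6 7.5 0.5] M [ 1.08  0.12 -0.01] w 0.006
```

View pics/wrist8.png

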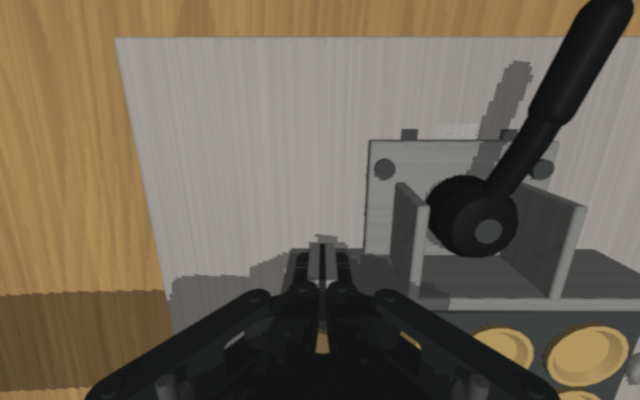

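```bash
python3 - <<'E'
from h import *
T=np.load('Tw8.npy'); f=lambda uv,z:(tb(onz('wrist',uv,z,T))*1000).round(1)
print(f((369,140),.032),f((425,208),.077),f((480,307),.077))
go([-.084,.113,.031],0)
E
```

```text
[-58.4 184.3  32. ] [-38.2 158.6  77. ] [ -3.5 104.   77. ]
dx -0.86 dy 0.03 dz -0.03 rx -0.006 ry -0.011 rz -0.000
```

Emit:
play_rows:
  commands:
    - {"dx":-0.25,"dy":0,"dz":0,"rx":-0.006,"ry":-0.011,"rz":0,"claw":1}
    - {"dx":-0.43,"dy":0,"dz":0,"rx":-0.006,"ry":-0.011,"rz":0,"claw":1}
    - {"dx":-0.61,"dy":0,"dz":0,"rx":-0.006,"ry":-0.011,"rz":0,"claw":1}
    - {"dx":-0.79,"dy":0,"dz":0,"rx":-0.006,"ry":-0.011,"rz":0,"claw":1}
    - {"dx":-0.97,"dy":0,"dz":0,"rx":-0.006,"ry":-0.011,"rz":0,"claw":1}

```text
time: 8.0
tool_pos: [0.4439, 0.0492, 0.0307]
tool_rot: [-0.001, 0.669, 0.743, 0.002]
contact_force: [1.0, 7.1, 0.5]
gripper_width: -0.0
```

Emit:
play_rows:
  commands:
    - {"dx":-0.22,"dy":0,"dz":0,"rx":0,"ry":-0.011,"rz":0,"claw":1}
    - {"dx":-0.4,"dy":0,"dz":0,"rx":0,"ry":-0.011,"rz":0,"claw":1}
    - {"dx":-0.58,"dy":0,"dz":0,"rx":0,"ry":-0.011,"rz":0,"claw":1}
    - {"dx":-0.76,"dy":0,"dz":0,"rx":0,"ry":-0.011,"rz":0,"claw":1}
    - {"dx":-0.94,"dy":0,"dz":0,"rx":0,"ry":-0.011,"rz":0,"claw":1}

```text
time: 8.5
tool_pos: [0.4447, 0.0416, 0.0306]
tool_rot: [0.001, 0.669, 0.743, -0.0]
contact_force: [-0.7, 7.1, 0.6]
gripper_width: -0.002
```

```bash
python3 - <<'E'
from h import *
st(); go([-.084,.10,.031],0)
E
```

```text
t 8.50 bedTCP mm [-84.  105.9  30.6] th 0.001 tilt [ 0.002 -0.003 -1.   ] Fbed [0.  7.2 0.6] M [1.18 0.01 0.  ] w -0.002
dx -0.59 dy 0.00 dz -0.04 rx 0.001 ry 0.003 rz -0.001
```

Emit:
play_rows:
  commands:
    - {"dx":-0.22,"dy":0,"dz":0,"rx":0,"ry":0,"rz":0,"claw":1}
    - {"dx":-0.4,"dy":0,"dz":0,"rx":0,"ry":0,"rz":0,"claw":1}
    - {"dx":-0.58,"dy":0,"dz":0,"rx":0,"ry":0,"rz":0,"claw":1}
    - {"dx":-0.76,"dy":0,"dz":0,"rx":0,"ry":0,"rz":0,"claw":1}
    - {"dx":-0.94,"dy":0,"dz":0,"rx":0,"ry":0,"rz":0,"claw":1}

```text
time: 9.0
tool_pos: [0.4455, 0.0339, 0.0307]
tool_rot: [0.0, 0.669, 0.743, 0.001]
contact_force: [-0.8, 7.4, 1.7]
gripper_width: 0.001
```

```bash
python3 - <<'E'
from h import *
st(); go([-.084,.09,.031],0)
E
```

```text
t 9.00 bedTCP mm [-84.   98.2  30.7] th 0.001 tilt [ 0.001  0.001 -1.   ] Fbed [0.  7.5 1.7] M [1.14 0.09 0.07] w 0.001
dx -0.82 dy 0.00 dz -0.04 rx 0.002 ry -0.001 rz -0.001
```

Emit:
play_rows:
  commands:
    - {"dx":-0.2,"dy":0,"dz":0,"rx":0,"ry":-0.005,"rz":0,"claw":1}
    - {"dx":-0.36,"dy":0,"dz":0,"rx":0,"ry":-0.005,"rz":0,"claw":1}
    - {"dx":-0.52,"dy":0,"dz":0,"rx":0,"ry":-0.005,"rz":0,"claw":1}
    - {"dx":-0.68,"dy":0,"dz":0,"rx":0,"ry":-0.005,"rz":0,"claw":1}

```text
time: 9.4
tool_pos: [0.4459, 0.0299, 0.0307]
tool_rot: [-0.0, 0.669, 0.743, 0.002]
contact_force: [-0.2, 11.2, 1.0]
gripper_width: 0.0
```

```bash
python3 - <<'E'
from h import *
st(); go([-.084,.085,.031],0)
T=toolT(); np.save('Tw9.npy',T); im=grab_frame('wrist'); cv2.imwrite('pics/wrist9.png',im)
E
```

```text
t 9.40 bedTCP mm [-84.   94.1  30.7] th 0.002 tilt [ 0.002  0.003 -1.   ] Fbed [ 1.  11.2  1. ] M [1.82 0.1  0.02] w 0.000
dx -0.91 dy 0.00 dz -0.03 rx 0.002 ry -0.003 rz -0.002
```

View pics/wrist9.png

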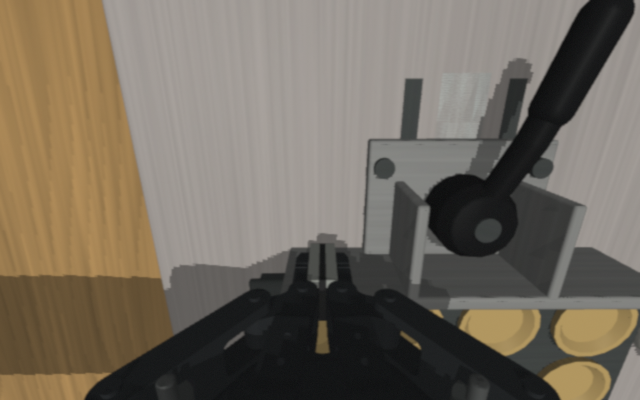

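The pan is now being pushed along, at 11 N. Continuing at about 15 mm/s in short steps.

Emit:
play_rows:
  commands:
    - {"dx":-0.2,"dy":0,"dz":0,"rx":0,"ry":0,"rz":0,"claw":1}
    - {"dx":-0.35,"dy":0,"dz":0,"rx":0,"ry":0,"rz":0,"claw":1}
    - {"dx":-0.5,"dy":0,"dz":0,"rx":0,"ry":0,"rz":0,"claw":1}

```text
time: 9.75
tool_pos: [0.4462, 0.0272, 0.0307]
tool_rot: [-0.002, 0.67, 0.743, 0.004]
contact_force: [-1.1, 11.5, 1.6]
gripper_width: -0.003
```

```bash
python3 - <<'E'
from h import *
st(); go([-.084,.085,.031],0)
E
```

```text
t 9.75 bedTCP mm [-84.   91.5  30.7] th 0.002 tilt [ 0.001  0.008 -1.   ] Fbed [ 0.1 11.6  1.6] M [1.76 0.12 0.06] w -0.003
dx -0.65 dy 0.00 dz -0.03 rx 0.002 ry -0.008 rz -0.002
```

Emit:
play_rows:
  commands:
    - {"dx":-0.2,"dy":0,"dz":0,"rx":0,"ry":-0.005,"rz":0,"claw":1}
    - {"dx":-0.35,"dy":0,"dz":0,"rx":0,"ry":-0.005,"rz":0,"claw":1}

```text
time: 9.95
tool_pos: [0.4463, 0.0264, 0.0307]
tool_rot: [-0.003, 0.67, 0.743, 0.004]
contact_force: [-0.7, 11.5, 2.1]
gripper_width: -0.001
```

```bash
python3 - <<'E'
from h import *
st(); go([-.084,.085,.031],0)
E
```

```text
t 9.95 bedTCP mm [-84.   90.6  30.7] th 0.003 tilt [ 0.001  0.01  -1.   ] Fbed [ 0.5 11.5  2.1] M [1.75 0.08 0.04] w -0.001
dx -0.56 dy 0.00 dz -0.03 rx 0.002 ry -0.009 rz -0.003
```

Emit:
play_rows:
  commands:
    - {"dx":-0.2,"dy":0,"dz":0,"rx":0,"ry":-0.009,"rz":0,"claw":1}
    - {"dx":-0.35,"dy":0,"dz":0,"rx":0,"ry":-0.009,"rz":0,"claw":1}
    - {"dx":-0.5,"dy":0,"dz":0,"rx":0,"ry":-0.009,"rz":0,"claw":1}
    - {"dx":-0.65,"dy":0,"dz":0,"rx":0,"ry":-0.009,"rz":0,"claw":1}

```text
time: 10.35
tool_pos: [0.4467, 0.0231, 0.0307]
tool_rot: [-0.002, 0.67, 0.742, 0.003]
contact_force: [-0.8, 12.5, 2.3]
gripper_width: 0.002
```

```bash
python3 - <<'E'
from h import *
st(); go([-.084,.085,.031],0)
E
```

```text
t 10.35 bedTCP mm [-84.   87.3  30.7] th 0.003 tilt [ 0.002  0.008 -1.   ] Fbed [ 0.5 12.5  2.3] M [2.01 0.12 0.01] w 0.002
dx -0.23 dy 0.00 dz -0.03 rx 0.002 ry -0.008 rz -0.003
```

Emit:
play_rows:
  commands:
    - {"dx":-0.25,"dy":0,"dz":0,"rx":0,"ry":-0.008,"rz":0,"claw":1}
    - {"dx":-0.4,"dy":0,"dz":0,"rx":0,"ry":-0.008,"rz":0,"claw":1}
    - {"dx":-0.5,"dy":0,"dz":0,"rx":0,"ry":-0.008,"rz":0,"claw":1}

```text
time: 10.65
tool_pos: [0.4469, 0.0213, 0.0307]
tool_rot: [-0.002, 0.67, 0.742, 0.003]
contact_force: [-0.6, 13.3, 1.2]
gripper_width: -0.005
```

```bash
python3 - <<'E'
from h import *
st(); go([-.084,.085,.031],0)
T=toolT(); np.save('Tw10.npy',T); im=grab_frame('wrist'); cv2.imwrite('pics/wrist10.png',im)
im=grab_frame('side'); cv2.imwrite('pics/side10.png',cv2.resize(im[170:390,210:470],None,fx=2.7,fy=2.7,interpolation=cv2.INTER_CUBIC))
E
```

```text
t 10.65 bedTCP mm [-84.   85.5  30.7] th 0.004 tilt [ 0.002  0.007 -1.   ] Fbed [ 0.8 13.3  1.2] M [2.02 0.13 0.  ] w -0.005
dx -0.05 dy -0.00 dz -0.03 rx 0.003 ry -0.007 rz -0.004
```

View pics/side10.png

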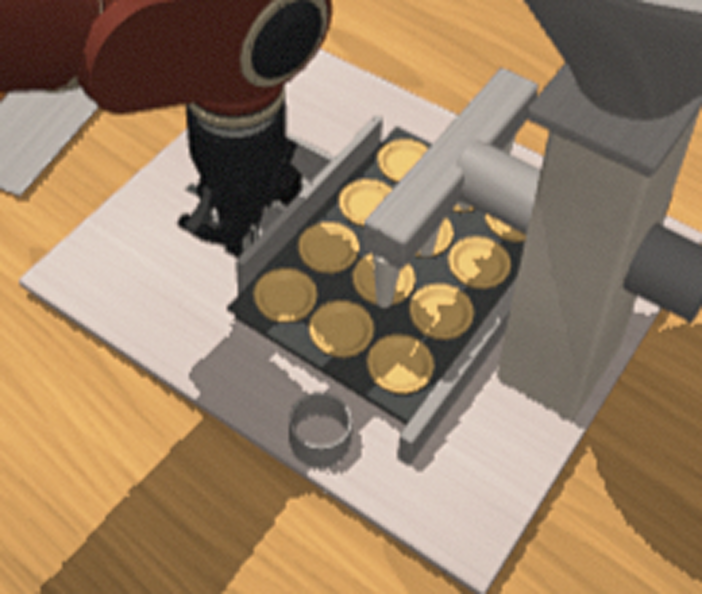

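View pics/wrist10.png

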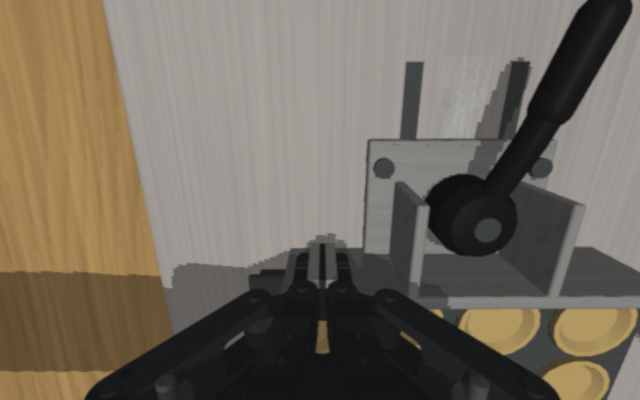

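The side view shows the pan nearly at the stop, with its corner at about (400,415) still a few mm off. The force is still only the sliding level, so I'll continue.

Emit:
play_rows:
  commands:
    - {"dx":-0.3,"dy":0,"dz":0,"rx":0,"ry":-0.007,"rz":0,"claw":1}
    - {"dx":-0.4,"dy":0,"dz":0,"rx":0,"ry":-0.007,"rz":0,"claw":1}
    - {"dx":-0.5,"dy":0,"dz":0,"rx":0,"ry":-0.007,"rz":0,"claw":1}
    - {"dx":-0.6,"dy":0,"dz":0,"rx":0,"ry":-0.007,"rz":0,"claw":1}

```text
time: 11.15
tool_pos: [0.4469, 0.0211, 0.0308]
tool_rot: [-0.004, 0.671, 0.742, 0.006]
contact_force: [-1.1, 26.3, 5.0]
gripper_width: -0.002
```

```bash
python3 - <<'E'
from h import *
st(); go([-.084,.085,.031],0)
E
```

```text
t 11.15 bedTCP mm [-84.   85.3  30.8] th 0.005 tilt [ 0.001  0.014 -1.   ] Fbed [ 1.7 26.2  5. ] M [ 4.06  0.28 -0.  ] w -0.002
dx -0.03 dy -0.00 dz -0.02 rx 0.003 ry -0.014 rz -0.005
```

The guide has stopped at TCP y ≈ 85.3 mm, as predicted, with the force up to 26 N, so the pan is snug. I'll back off and rise.

Emit:
play_rows:
  commands:
    - {"dx":0.3,"dy":0,"dz":0,"rx":0,"ry":0,"rz":0,"claw":1}
    - {"dx":1.5,"dy":0,"dz":0,"rx":0,"ry":0,"rz":0,"claw":1}
    - {"dx":4,"dy":0,"dz":-2,"rx":0,"ry":0,"rz":0,"claw":1}
    - {"dx":6,"dy":0,"dz":-6,"rx":0,"ry":0,"rz":0,"claw":1}
    - {"dx":6,"dy":0,"dz":-10,"rx":0,"ry":0,"rz":0,"claw":0.4}

```text
time: 11.65
tool_pos: [0.4394, 0.081, 0.1318]
tool_rot: [-0.005, 0.67, 0.742, 0.005]
contact_force: [1.3, -0.8, 0.2]
gripper_width: 0.153
```

```bash
python3 - <<'E'
from h import *
st(); go([0.02,.185,.20],0.3)
E
```

```text
t 11.65 bedTCP mm [-85.1 145.7 131.8] th 0.003 tilt [-0.001  0.014 -1.   ] Fbed [ 1.2 -0.9  0.2] M [ 0.02 -0.02  0.02] w 0.153
dx 4.06 dy 10.50 dz -6.76 rx -0.002 ry -0.014 rz 0.297
```

Emit:
play_rows:
  commands:
    - {"dx":4,"dy":10.5,"dz":-6.8,"rx":0,"ry":-0.014,"rz":0.297,"claw":0.4}
    - {"dx":4,"dy":10.5,"dz":-6.8,"rx":0,"ry":-0.014,"rz":0.297,"claw":0.4}
    - {"dx":4,"dy":10.5,"dz":-6.8,"rx":0,"ry":-0.014,"rz":0.297,"claw":0.4}
    - {"dx":4,"dy":10.5,"dz":-6.8,"rx":0,"ry":-0.014,"rz":0.297,"claw":0.4}

```text
time: 12.05
tool_pos: [0.5434, 0.1321, 0.2039]
tool_rot: [0.001, 0.772, 0.636, 0.002]
contact_force: [-0.3, 0.6, 0.4]
gripper_width: 0.596
```

```bash
python3 - <<'E'
from h import *
st()
T=toolT(); np.save('Tw11.npy',T); im=grab_frame('wrist'); cv2.imwrite('pics/wrist11.png',im)
E
```

```text
t 12.05 bedTCP mm [ 23.7 185.5 203.9] th 0.299 tilt [ 0.005  0.    -1.   ] Fbed [-0.3  0.7  0.4] M [-0.01  0.02  0.01] w 0.596
```

View pics/wrist11.png

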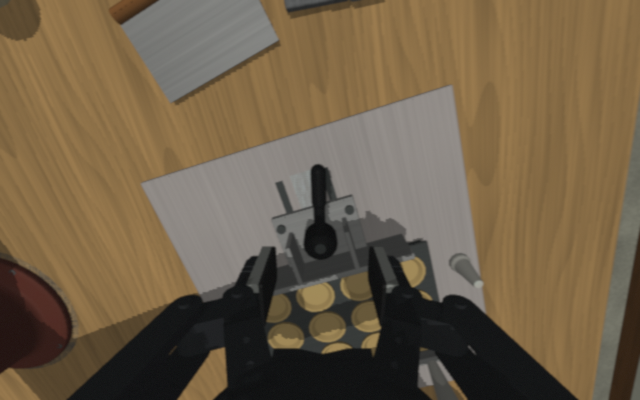

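The lever now lies almost along the image vertical, with the hub at (321,238) and the grip end at (318,165). So the tool is aligned with it.

```bash
python3 - <<'E'
from h import *
T=np.load('Tw11.npy'); f=lambda uv,z:(tb(onz('wrist',uv,z,T))*1000).round(1)
im=cv2.imread('pics/wrist11.png'); g=cv2.cvtColor(im,cv2.COLOR_BGR2GRAY)
cv2.imwrite('pics/w11c.png',cv2.resize(im[150:270,250:400],None,fx=4,fy=4,interpolation=cv2.INTER_CUBIC))
m=g[158:208,300:340]<45
for v in range(0,50,6):
    u=np.nonzero(m[v])[0]; print(158+v,u.min()+300 if len(u) else None,u.max()+300 if len(u) else None,end='; ')
print()
h=f((322,236),.078); a=f((318.5,170),.071); b=f((318.7,200),.071); print('hub',h,'outer',a,'inner',b)
print('angle',np.arctan2(a[0]-b[0],a[1]-b[1]),np.arctan2(a[0]-h[0],a[1]-h[1]),np.hypot(*(a-h)[:2]))
print('bed corners',f((142,183),.022),f((451,86),.022))
E
```

```text
158 None None; 164 None None; 170 312 326; 176 312 328; 182 312 329; 188 312 329; 194 312 325; 200 313 325; 206 313 324; 
hub [  4.9 126.5  78. ] outer [ 23.5 199.7  71. ] inner [ 13.5 166.9  71. ]
angle 0.2959260384642085 0.24883220859914756 75.52615441024386
bed corners [-199.7  239.3   22. ] [194.6 238.1  22. ]
```

View pics/w11c.png

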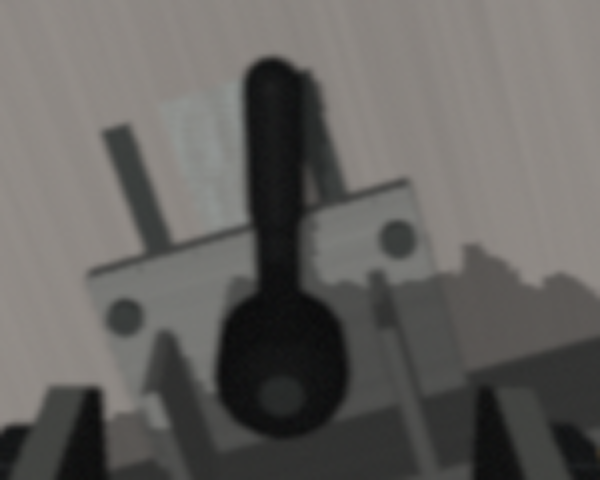

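```bash
python3 - <<'E'
from h import *
T=np.load('Tw11.npy'); f=lambda uv,z:(tb(onz('wrist',uv,z,T))*1000).round(1)
c=lambda u,v:(u/4+250,v/4+150)
l,r=f(c(88,273),.032),f(c(408,180),.032); print('foot',l,r,'mid',(l+r)/2)
print('screw cap',[f(c(281,397),z) for z in (.08,.09,.1)])
o,i=f(c(274.5,100),.071),f(c(276.5,200),.071); print(o,i,np.arctan2((o-i)[0],(o-i)[1]))
e=f(c(272,57),.075); print('end',e)
piv=np.array([(l+r)[0]/2,(l+r)[1]/2-40]); print('piv',piv)
for q in (o,i,e): d=q[:2]-piv; print(np.hypot(*d),np.arctan2(d[0],d[1]))
E
```

```text
foot [-55.8 148.2  32. ] [ 51.3 148.1  32. ] mid [ -2.25 148.15  32.  ]
screw cap [array([ -1.7, 111.9,  80. ]), array([-1.000e-01,  1.171e+02,  9.000e+01]), array([  1.5, 122.3, 100. ])]
[ 22.  194.4  71. ] [ 14.  166.7  71. ] 0.2811581552690413
end [ 25.2 206.7  75. ]
piv [ -2.25 108.15]
89.5942241441936 0.2740835092076591
60.763187868972125 0.27072661513077567
102.30153957785778 0.2716532311957377
```

The geometry agrees: the pivot is at bed (−2, 108) mm, the lever at +0.27 rad, and the guide face at about 66 mm (snug is 65). The finger ends sit about 25 mm behind the reported TCP, judged three ways: the finger spacing in the picture, the pass over the upright, and the wrist ray. I'll go down over the grip.

```bash
cat >> h.py <<'E'
PIV=np.array([-.0023,.1082])
def lev(th,z,r=.078): go([PIV[0]+r*np.sin(th),PIV[1]+r*np.cos(th),z],th)
def lf():
    "tangential force (clockwise push on lever = +), moment about pivot / 78mm"
    s=monitor.state(); f=s['contact_force']; T=toolT(); t=tb(T[:3,3]); d=t[:2]-PIV; th=np.arctan2(*d)
    F=np.array([C*f[0]+S*f[1],-S*f[0]+C*f[1]]); e=np.array([np.cos(th),-np.sin(th)]); n=np.array([np.sin(th),np.cos(th)])
    print('pos th %.3f r %.1f z %.1f | on lever: tang %.1f radial %.1f up %.1f | Mz %.3f'%(th,np.hypot(*d)*1000,t[2]*1000,-F@e,-F@n,-f[2],s['ft_torque'][2]))
E
python3 - <<'E'
from h import *
st();lev(.273,.10)
E
```

```text
t 12.10 bedTCP mm [ 21.3 185.  201.6] th 0.299 tilt [ 0.    -0.001 -1.   ] Fbed [-0.2 -0.7 -0.7] M [0.03 0.01 0.01] w 0.601
dx -0.23 dy -0.20 dz 10.16 rx 0.000 ry 0.001 rz -0.026
```

Emit:
play_rows:
  commands:
    - {"dx":-0.2,"dy":-0.2,"dz":4,"rx":0,"ry":0,"rz":-0.026,"claw":0.4}
    - {"dx":-0.2,"dy":-0.2,"dz":8,"rx":0,"ry":0,"rz":-0.026,"claw":0.4}
    - {"dx":-0.2,"dy":-0.2,"dz":10,"rx":0,"ry":0,"rz":-0.026,"claw":0.4}
    - {"dx":-0.2,"dy":-0.2,"dz":10,"rx":0,"ry":0,"rz":-0.026,"claw":0.4}

```text
time: 12.5
tool_pos: [0.5337, 0.1288, 0.0958]
tool_rot: [-0.003, 0.764, 0.645, -0.005]
contact_force: [0.0, -0.7, -0.0]
gripper_width: 0.602
```

```bash
python3 - <<'E'
from h import *
st();lev(.273,.028)
T=toolT(); np.save('Tw12.npy',T); im=grab_frame('wrist'); cv2.imwrite('pics/wrist12.png',im)
b=grab_frame('scene'); cv2.imwrite('pics/sc12.png',cv2.resize(b[80:240,270:430],None,fx=3.6,fy=3.6,interpolation=cv2.INTER_CUBIC))
E
```

```text
t 12.50 bedTCP mm [ 13.7 183.2  95.8] th 0.273 tilt [-0.011 -0.002 -1.   ] Fbed [-0.1 -0.7 -0. ] M [-0.01 -0.02 -0.01] w 0.602
dx 0.17 dy 0.55 dz 6.77 rx -0.010 ry 0.004 rz -0.000
```

View pics/wrist12.png

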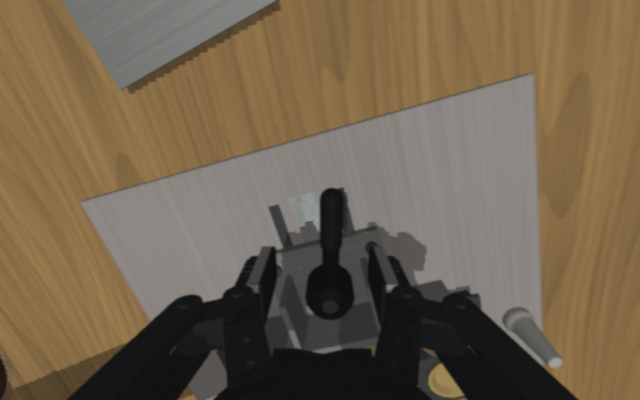

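View pics/sc12.png

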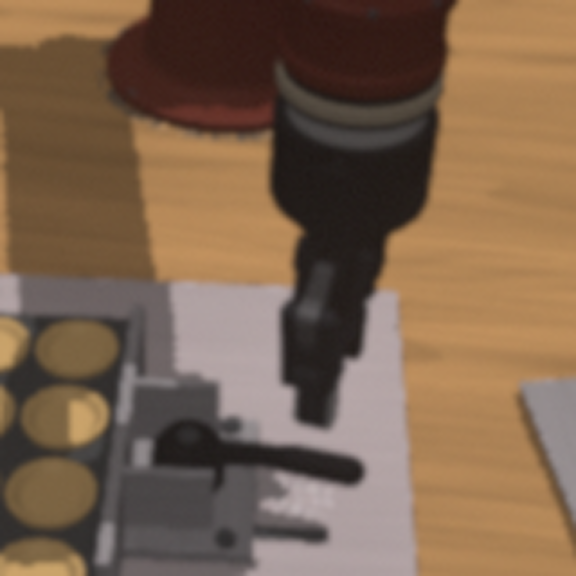

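The lever's grip, (330,195) in the wrist view, sits between the open fingers and slightly right of centre. I'll correct by +5 mm and go down.

Emit:
play_rows:
  commands:
    - {"dx":0.2,"dy":0.55,"dz":0.5,"rx":-0.01,"ry":0,"rz":0,"claw":0.4}
    - {"dx":0.2,"dy":0.55,"dz":2.5,"rx":-0.01,"ry":0,"rz":0,"claw":0.4}
    - {"dx":0.2,"dy":0.55,"dz":4.5,"rx":-0.01,"ry":0,"rz":0,"claw":0.4}
    - {"dx":0.2,"dy":0.55,"dz":6,"rx":-0.01,"ry":0,"rz":0,"claw":0.4}
    - {"dx":0.2,"dy":0.55,"dz":6.5,"rx":-0.01,"ry":0,"rz":0,"claw":0.4}

```text
time: 13.1
tool_pos: [0.5428, 0.1302, 0.035]
tool_rot: [0.003, 0.764, 0.645, 0.002]
contact_force: [0.3, 0.1, 0.4]
gripper_width: 0.602
```

```bash
python3 - <<'E'
from h import *
st();lev(.273,.028)
T=toolT(); np.save('Tw13.npy',T); im=grab_frame('wrist'); cv2.imwrite('pics/wrist13.png',im)
b=grab_frame('scene'); cv2.imwrite('pics/sc13.png',cv2.resize(b[80:240,270:430],None,fx=3.6,fy=3.6,interpolation=cv2.INTER_CUBIC))
E
```

```text
t 13.10 bedTCP mm [ 22.9 183.7  35. ] th 0.273 tilt [ 0.007 -0.003 -1.   ] Fbed [0.3 0.1 0.4] M [-0.02  0.02  0.02] w 0.602
dx -0.15 dy -0.40 dz 0.70 rx 0.008 ry 0.002 rz -0.000
```

View pics/wrist13.png

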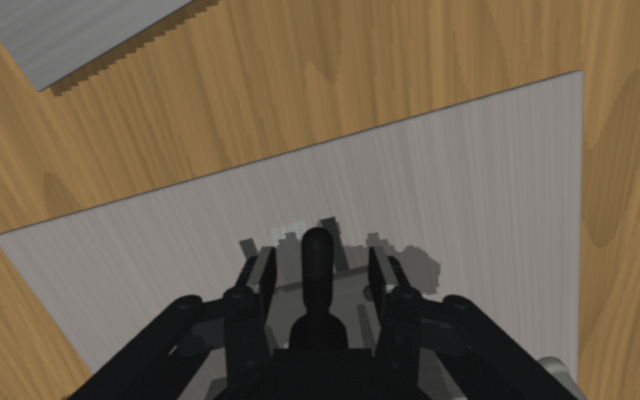

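View pics/sc13.png

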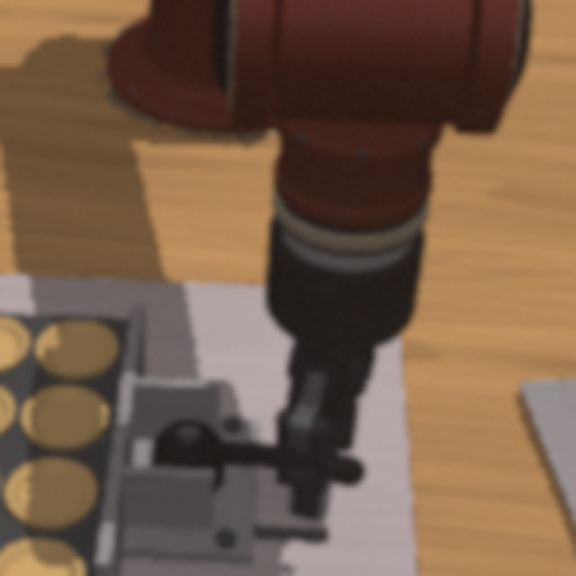

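The grip sits between the fingers: the bar is at (317,260), the finger gap centred at (322). The scene view shows the fingertips reaching below the bar. I'll centre, then close.

Emit:
play_rows:
  commands:
    - {"dx":-0.1,"dy":-0.35,"dz":0.4,"rx":0.008,"ry":0,"rz":0,"claw":0.4}
    - {"dx":-0.1,"dy":-0.35,"dz":0.4,"rx":0.008,"ry":0,"rz":0,"claw":0.6}
    - {"dx":-0.1,"dy":-0.35,"dz":0.4,"rx":0.008,"ry":0,"rz":0,"claw":1}
    - {"dx":-0.1,"dy":-0.35,"dz":0.4,"rx":0.008,"ry":0,"rz":0,"claw":1}
    - {"dx":-0.1,"dy":-0.35,"dz":0.4,"rx":0.008,"ry":0,"rz":0,"claw":1}

```text
time: 13.7
tool_pos: [0.5401, 0.1299, 0.0325]
tool_rot: [0.001, 0.764, 0.645, -0.0]
contact_force: [-1.7, -0.2, 3.0]
gripper_width: 0.176
```

```bash
python3 - <<'E'
from h import *
st();lf();lev(.273,.030)
T=toolT(); np.save('Tw14.npy',T); im=grab_frame('wrist'); cv2.imwrite('pics/wrist14.png',im[150:,150:500])
E
```

```text
t 13.70 bedTCP mm [ 20.2 183.7  32.5] th 0.273 tilt [ 0.001 -0.001 -1.   ] Fbed [-1.7 -0.   3. ] M [-0.01  0.15 -0.08] w 0.176
pos th 0.289 r 78.8 z 32.5 | on lever: tang 1.6 radial 0.5 up -3.0 | Mz -0.079
dx -0.08 dy -0.13 dz 0.25 rx 0.001 ry 0.001 rz -0.000
```

View pics/wrist14.png

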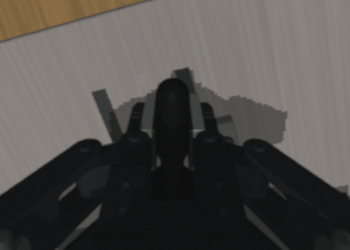

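The bar is gripped, at width 0.176 ≈ 15 mm. Next is the first clockwise stroke along the arc about the pivot. I'll have the row numbers worked out.

```bash
cat >> h.py <<'E'
def arc(ths,z,r=.078,dth=0.0):
    T=toolT()
    for th in ths:
        b=[PIV[0]+r*np.sin(th),PIV[1]+r*np.cos(th),z]
        d=T[:3,:3].T@(fb(b)-T[:3,3])*100; q=R.from_matrix(T[:3,:3].T@Rdown(th+dth)).as_rotvec()
        print('th %.3f: dx %.2f dy %.2f dz %.2f rx %.3f ry %.3f rz %.3f'%(th,*d,*q))
E
python3 - <<'E'
from h import *
arc([.33,.38,.43,.48,.53],.0325,r=.0788)
E
```

```text
th 0.330: dx -0.01 dy 0.32 dz 0.00 rx 0.001 ry 0.001 rz 0.057
th 0.380: dx -0.04 dy 0.71 dz 0.00 rx 0.001 ry 0.001 rz 0.107
th 0.430: dx -0.10 dy 1.10 dz 0.00 rx 0.001 ry 0.001 rz 0.157
th 0.480: dx -0.17 dy 1.49 dz 0.00 rx 0.001 ry 0.001 rz 0.207
th 0.530: dx -0.26 dy 1.87 dz 0.00 rx 0.001 ry 0.001 rz 0.257
```

Emit:
play_rows:
  commands:
    - {"dx":0,"dy":0.32,"dz":0,"rx":0,"ry":0,"rz":0.045,"claw":1}
    - {"dx":-0.04,"dy":0.71,"dz":0,"rx":0,"ry":0,"rz":0.095,"claw":1}
    - {"dx":-0.1,"dy":1.1,"dz":0,"rx":0,"ry":0,"rz":0.145,"claw":1}
    - {"dx":-0.17,"dy":1.49,"dz":0,"rx":0,"ry":0,"rz":0.195,"claw":1}
    - {"dx":-0.26,"dy":1.87,"dz":0,"rx":0,"ry":0,"rz":0.245,"claw":1}

```text
time: 14.25
tool_pos: [0.5583, 0.1244, 0.0326]
tool_rot: [0.001, 0.837, 0.547, 0.0]
contact_force: [-0.1, 0.8, 1.3]
gripper_width: 0.178
```

```bash
python3 - <<'E'
from h import *
st();lf();arc([.57,.62,.67,.72,.77,.8],.0325,r=.0788,dth=-.012)
E
```

```text
t 14.25 bedTCP mm [ 37.7 176.3  32.6] th 0.520 tilt [ 0.001 -0.001 -1.   ] Fbed [-0.1  0.8  1.3] M [0.07 0.04 0.07] w 0.178
pos th 0.531 r 79.0 z 32.6 | on lever: tang 0.5 radial -0.7 up -1.3 | Mz 0.070
th 0.570: dx -0.03 dy 0.31 dz 0.01 rx 0.001 ry 0.001 rz 0.038
th 0.620: dx -0.06 dy 0.70 dz 0.01 rx 0.001 ry 0.001 rz 0.088
th 0.670: dx -0.10 dy 1.09 dz 0.01 rx 0.001 ry 0.001 rz 0.138
th 0.720: dx -0.17 dy 1.48 dz 0.01 rx 0.001 ry 0.000 rz 0.188
th 0.770: dx -0.26 dy 1.87 dz 0.01 rx 0.001 ry 0.000 rz 0.238
th 0.800: dx -0.32 dy 2.09 dz 0.01 rx 0.001 ry 0.000 rz 0.268
```

Emit:
play_rows:
  commands:
    - {"dx":-0.03,"dy":0.31,"dz":0,"rx":0,"ry":0,"rz":0.038,"claw":1}
    - {"dx":-0.06,"dy":0.7,"dz":0,"rx":0,"ry":0,"rz":0.088,"claw":1}
    - {"dx":-0.1,"dy":1.09,"dz":0,"rx":0,"ry":0,"rz":0.138,"claw":1}
    - {"dx":-0.17,"dy":1.48,"dz":0,"rx":0,"ry":0,"rz":0.188,"claw":1}
    - {"dx":-0.3,"dy":2.0,"dz":0,"rx":0,"ry":0,"rz":0.255,"claw":1}

```text
time: 14.75
tool_pos: [0.5757, 0.114, 0.0326]
tool_rot: [0.001, 0.901, 0.435, 0.001]
contact_force: [-0.3, 1.5, -0.2]
gripper_width: 0.177
```

```bash
python3 - <<'E'
from h import *
st();lf()
T=toolT(); np.save('Tw15.npy',T); im=grab_frame('wrist'); cv2.imwrite('pics/wrist15.png',im)
b=grab_frame('scene'); cv2.imwrite('pics/sc15.png',cv2.resize(b[80:240,270:430],None,fx=3.6,fy=3.6,interpolation=cv2.INTER_CUBIC))
E
```

```text
t 14.75 bedTCP mm [ 53.9 164.1  32.6] th 0.777 tilt [ 0.002 -0.    -1.   ] Fbed [-0.1  1.5 -0.2] M [0.18 0.02 0.04] w 0.177
pos th 0.788 r 79.2 z 32.6 | on lever: tang 1.2 radial -1.0 up 0.2 | Mz 0.040
```

View pics/sc15.png

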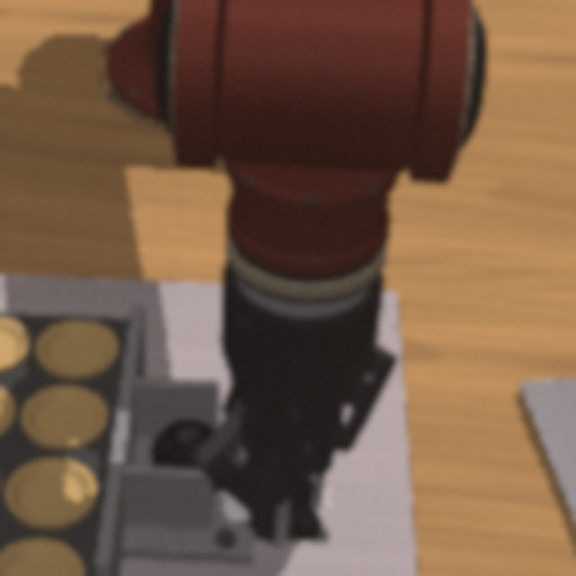

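View pics/wrist15.png

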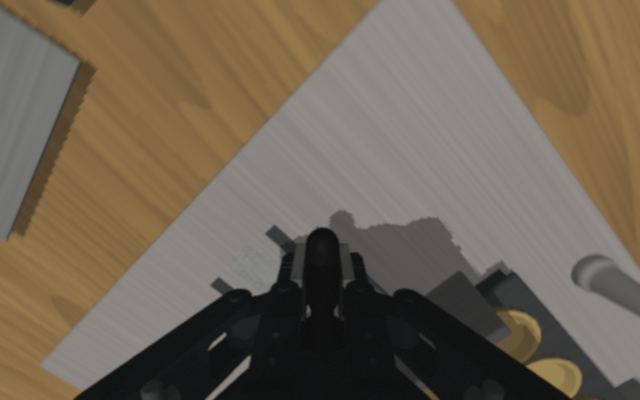

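The lever follows the gripper, now at about +0.78 rad with only about 1 N. I'll ease off a touch and lift.

Emit:
play_rows:
  commands:
    - {"dx":0,"dy":-0.1,"dz":0,"rx":0,"ry":0,"rz":-0.012,"claw":1}
    - {"dx":0,"dy":-0.1,"dz":-0.4,"rx":0,"ry":0,"rz":-0.012,"claw":1}
    - {"dx":0,"dy":-0.1,"dz":-0.8,"rx":0,"ry":0,"rz":-0.012,"claw":1}
    - {"dx":0,"dy":-0.1,"dz":-1.05,"rx":0,"ry":0,"rz":-0.012,"claw":1}
    - {"dx":0,"dy":-0.1,"dz":-1.05,"rx":0,"ry":0,"rz":-0.012,"claw":1}

```text
time: 15.35
tool_pos: [0.5745, 0.1147, 0.0426]
tool_rot: [0.0, 0.898, 0.441, 0.0]
contact_force: [3.9, 2.5, -9.7]
gripper_width: 0.172
```

```bash
python3 - <<'E'
from h import *
st();lf();arc([.71,.59,.47,.35,.23],.0434,r=.079,dth=-.012)
E
```

```text
t 15.35 bedTCP mm [ 52.8 164.9  42.6] th 0.763 tilt [ 0.001  0.    -1.   ] Fbed [ 4.2  2.1 -9.7] M [ 0.39 -0.62  0.13] w 0.172
pos th 0.771 r 79.1 z 42.6 | on lever: tang -1.5 radial -4.4 up 9.7 | Mz 0.125
th 0.710: dx -0.02 dy -0.48 dz -0.08 rx 0.001 ry -0.001 rz -0.065
th 0.590: dx -0.12 dy -1.42 dz -0.08 rx 0.001 ry -0.001 rz -0.185
th 0.470: dx -0.34 dy -2.34 dz -0.08 rx 0.001 ry -0.001 rz -0.305
th 0.350: dx -0.67 dy -3.23 dz -0.08 rx 0.001 ry -0.000 rz -0.425
th 0.230: dx -1.10 dy -4.08 dz -0.08 rx 0.001 ry -0.000 rz -0.545
```

It's lifted about 10 mm, with 9.7 N on the spring. I'll swing back freely.

Emit:
play_rows:
  commands:
    - {"dx":-0.02,"dy":-0.48,"dz":-0.05,"rx":0,"ry":0,"rz":-0.065,"claw":1}
    - {"dx":-0.12,"dy":-1.42,"dz":-0.05,"rx":0,"ry":0,"rz":-0.185,"claw":1}
    - {"dx":-0.34,"dy":-2.34,"dz":-0.05,"rx":0,"ry":0,"rz":-0.305,"claw":1}
    - {"dx":-0.67,"dy":-3.23,"dz":-0.05,"rx":0,"ry":0,"rz":-0.425,"claw":1}
    - {"dx":-1.1,"dy":-4.08,"dz":-0.05,"rx":0,"ry":0,"rz":-0.545,"claw":1}

```text
time: 15.85
tool_pos: [0.5345, 0.1306, 0.0422]
tool_rot: [0.0, 0.744, 0.668, -0.0]
contact_force: [2.7, -0.8, -8.8]
gripper_width: 0.178
```

```bash
python3 - <<'E'
from h import *
st();lf();arc([.16,.04,-.08,-.20,-.32],.0434,r=.079,dth=-.012)
E
```

```text
t 15.85 bedTCP mm [ 14.7 185.   42.2] th 0.212 tilt [-0.    -0.001 -1.   ] Fbed [ 2.6 -1.1 -8.8] M [-0.13 -0.52  0.21] w 0.178
pos th 0.217 r 78.6 z 42.2 | on lever: tang -2.8 radial 0.5 up 8.8 | Mz 0.213
th 0.160: dx 0.03 dy -0.45 dz -0.12 rx -0.000 ry 0.001 rz -0.064
th 0.040: dx -0.08 dy -1.39 dz -0.12 rx -0.000 ry 0.001 rz -0.184
th -0.080: dx -0.30 dy -2.32 dz -0.12 rx -0.000 ry 0.001 rz -0.304
th -0.200: dx -0.62 dy -3.21 dz -0.12 rx -0.000 ry 0.001 rz -0.424
th -0.320: dx -1.05 dy -4.05 dz -0.12 rx -0.001 ry 0.001 rz -0.544
```

Emit:
play_rows:
  commands:
    - {"dx":0.03,"dy":-0.45,"dz":-0.12,"rx":0,"ry":0,"rz":-0.064,"claw":1}
    - {"dx":-0.08,"dy":-1.39,"dz":-0.12,"rx":0,"ry":0,"rz":-0.184,"claw":1}
    - {"dx":-0.3,"dy":-2.32,"dz":-0.12,"rx":0,"ry":0,"rz":-0.304,"claw":1}
    - {"dx":-0.62,"dy":-3.21,"dz":-0.12,"rx":0,"ry":0,"rz":-0.424,"claw":1}
    - {"dx":-1.05,"dy":-4.05,"dz":-0.12,"rx":0,"ry":0,"rz":-0.544,"claw":1}

```text
time: 16.35
tool_pos: [0.4923, 0.1231, 0.0427]
tool_rot: [0.001, 0.534, 0.845, -0.002]
contact_force: [4.5, -3.9, -10.0]
gripper_width: 0.173
```

```bash
python3 - <<'E'
from h import *
st();lf();arc([-.40,-.52,-.64,-.75,-.78],.0434,r=.079,dth=-.010)
E
```

```text
t 16.35 bedTCP mm [-28.1 182.   42.7] th -0.337 tilt [-0.001 -0.004 -1.   ] Fbed [  4.   -4.4 -10. ] M [-0.57 -0.72  0.12] w 0.173
pos th -0.336 r 78.2 z 42.7 | on lever: tang -2.4 radial 5.5 up 10.0 | Mz 0.124
th -0.400: dx 0.07 dy -0.51 dz -0.07 rx -0.003 ry 0.003 rz -0.073
th -0.520: dx -0.05 dy -1.45 dz -0.07 rx -0.003 ry 0.003 rz -0.193
th -0.640: dx -0.28 dy -2.37 dz -0.06 rx -0.003 ry 0.003 rz -0.313
th -0.750: dx -0.58 dy -3.18 dz -0.06 rx -0.003 ry 0.003 rz -0.423
th -0.780: dx -0.68 dy -3.39 dz -0.06 rx -0.003 ry 0.003 rz -0.453
```

Emit:
play_rows:
  commands:
    - {"dx":0.0,"dy":-0.51,"dz":-0.06,"rx":0,"ry":0,"rz":-0.073,"claw":1}
    - {"dx":-0.12,"dy":-1.45,"dz":-0.06,"rx":0,"ry":0,"rz":-0.193,"claw":1}
    - {"dx":-0.35,"dy":-2.37,"dz":-0.06,"rx":0,"ry":0,"rz":-0.313,"claw":1}
    - {"dx":-0.65,"dy":-3.18,"dz":-0.06,"rx":0,"ry":0,"rz":-0.423,"claw":1}
    - {"dx":-0.75,"dy":-3.35,"dz":-0.06,"rx":0,"ry":0,"rz":-0.448,"claw":1}

```text
time: 16.85
tool_pos: [0.4648, 0.101, 0.043]
tool_rot: [0.001, 0.332, 0.943, -0.003]
contact_force: [5.5, -0.2, -10.6]
gripper_width: 0.175
```

```bash
python3 - <<'E'
from h import *
st();lf();arc([-.783],.0324,r=.0775,dth=-.005)
T=toolT(); np.save('Tw16.npy',T); im=grab_frame('wrist'); cv2.imwrite('pics/wrist16.png',im)
b=grab_frame('scene'); cv2.imwrite('pics/sc16.png',cv2.resize(b[80:240,270:430],None,fx=3.6,fy=3.6,interpolation=cv2.INTER_CUBIC))
E
```

```text
t 16.85 bedTCP mm [-57.8 162.9  43. ] th -0.788 tilt [-0.    -0.005 -1.   ] Fbed [  5.4  -0.8 -10.6] M [ 0.04 -0.71  0.22] w 0.175
pos th -0.792 r 77.9 z 43.0 | on lever: tang -3.3 radial 4.4 up 10.6 | Mz 0.223
th -0.783: dx -0.04 dy 0.08 dz 1.06 rx -0.004 ry 0.003 rz -0.000
```

View pics/wrist16.png

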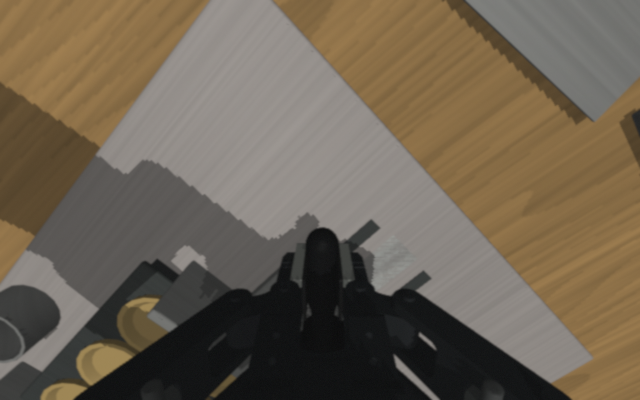

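View pics/sc16.png

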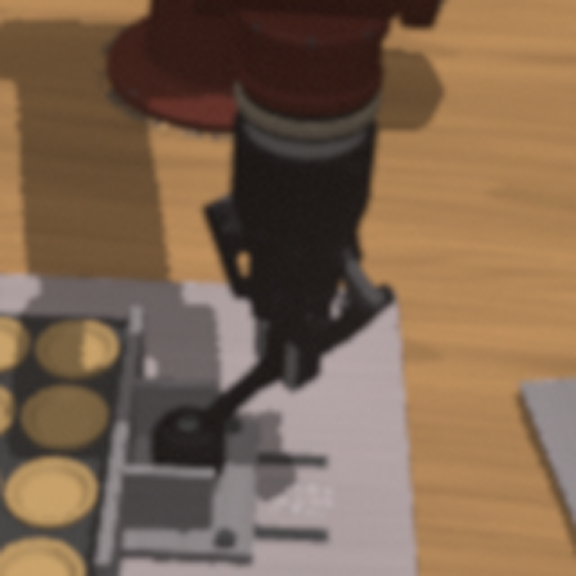

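The lever is lifted and has swung to −0.79 rad; the scene view shows the bar at (350,330) and the hub at (190,430). I'll lower it into the serrations.

Emit:
play_rows:
  commands:
    - {"dx":-0.04,"dy":0.05,"dz":0.4,"rx":0,"ry":0,"rz":0,"claw":1}
    - {"dx":-0.04,"dy":0.08,"dz":0.8,"rx":0,"ry":0,"rz":0,"claw":1}
    - {"dx":-0.04,"dy":0.08,"dz":1.05,"rx":0,"ry":0,"rz":0,"claw":1}
    - {"dx":-0.04,"dy":0.08,"dz":1.05,"rx":0,"ry":0,"rz":0,"claw":1}

```text
time: 17.35
tool_pos: [0.4653, 0.1018, 0.0327]
tool_rot: [-0.0, 0.334, 0.943, -0.003]
contact_force: [-1.0, 0.7, -1.6]
gripper_width: 0.176
```

```bash
python3 - <<'E'
from h import *
st();lf();arc([-.75,-.70,-.65,-.60,-.55],.0322,r=.0775,dth=.003)
E
```

```text
t 17.35 bedTCP mm [-57.1 163.6  32.7] th -0.785 tilt [-0.003 -0.005 -1.   ] Fbed [-0.9  0.8 -1.6] M [ 0.12  0.31 -0.1 ] w 0.176
pos th -0.780 r 78.0 z 32.7 | on lever: tang 0.1 radial -1.2 up 1.6 | Mz -0.101
th -0.750: dx -0.05 dy 0.23 dz 0.05 rx -0.006 ry 0.001 rz 0.038
th -0.700: dx -0.07 dy 0.62 dz 0.04 rx -0.006 ry 0.001 rz 0.088
th -0.650: dx -0.12 dy 1.00 dz 0.04 rx -0.006 ry 0.001 rz 0.138
th -0.600: dx -0.18 dy 1.39 dz 0.04 rx -0.006 ry 0.001 rz 0.188
th -0.550: dx -0.26 dy 1.77 dz 0.04 rx -0.005 ry 0.002 rz 0.238
```

It has dropped in: z is back at 32.7 mm with almost no vertical force. I'll turn on, watching the force.

Emit:
play_rows:
  commands:
    - {"dx":0.0,"dy":0.23,"dz":0,"rx":0,"ry":0,"rz":0.032,"claw":1}
    - {"dx":-0.03,"dy":0.62,"dz":0,"rx":0,"ry":0,"rz":0.082,"claw":1}
    - {"dx":-0.08,"dy":1.0,"dz":0,"rx":0,"ry":0,"rz":0.132,"claw":1}
    - {"dx":-0.14,"dy":1.39,"dz":0,"rx":0,"ry":0,"rz":0.182,"claw":1}
    - {"dx":-0.22,"dy":1.77,"dz":0,"rx":0,"ry":0,"rz":0.232,"claw":1}

```text
time: 17.85
tool_pos: [0.4783, 0.1145, 0.0327]
tool_rot: [-0.0, 0.441, 0.897, -0.003]
contact_force: [-0.2, 0.4, -4.0]
gripper_width: 0.177
```

```bash
python3 - <<'E'
from h import *
st();lf();arc([-.51,-.46,-.41,-.36,-.31],.0325,r=.078,dth=.0)
E
```

```text
t 17.85 bedTCP mm [-42.9 174.8  32.7] th -0.551 tilt [-0.003 -0.005 -1.   ] Fbed [-0.2  0.4 -4. ] M [ 0.09 -0.01  0.12] w 0.177
pos th -0.548 r 78.0 z 32.7 | on lever: tang -0.0 radial -0.4 up 4.0 | Mz 0.124
th -0.510: dx -0.01 dy 0.29 dz 0.02 rx -0.005 ry 0.002 rz 0.041
th -0.460: dx -0.03 dy 0.68 dz 0.02 rx -0.005 ry 0.002 rz 0.091
th -0.410: dx -0.08 dy 1.07 dz 0.02 rx -0.005 ry 0.003 rz 0.141
th -0.360: dx -0.14 dy 1.45 dz 0.02 rx -0.005 ry 0.003 rz 0.191
th -0.310: dx -0.23 dy 1.83 dz 0.01 rx -0.005 ry 0.003 rz 0.241
```

Emit:
play_rows:
  commands:
    - {"dx":-0.01,"dy":0.29,"dz":0.07,"rx":0,"ry":0,"rz":0.041,"claw":1}
    - {"dx":-0.03,"dy":0.68,"dz":0.07,"rx":0,"ry":0,"rz":0.091,"claw":1}
    - {"dx":-0.08,"dy":1.07,"dz":0.07,"rx":0,"ry":0,"rz":0.141,"claw":1}
    - {"dx":-0.14,"dy":1.45,"dz":0.07,"rx":0,"ry":0,"rz":0.191,"claw":1}
    - {"dx":-0.23,"dy":1.83,"dz":0.07,"rx":0,"ry":0,"rz":0.241,"claw":1}

```text
time: 18.35
tool_pos: [0.4948, 0.1243, 0.0327]
tool_rot: [0.0, 0.547, 0.837, -0.003]
contact_force: [-0.6, 0.0, -1.0]
gripper_width: 0.174
```

```bash
python3 - <<'E'
from h import *
st();lf();arc([-.27,-.22,-.17,-.12,-.07],.032,r=.078,dth=.0)
E
```

```text
t 18.35 bedTCP mm [-25.5 182.8  32.7] th -0.308 tilt [-0.002 -0.005 -1.   ] Fbed [-0.6  0.1 -1. ] M [0.16 0.15 0.07] w 0.174
pos th -0.301 r 78.1 z 32.7 | on lever: tang 0.5 radial -0.2 up 1.0 | Mz 0.072
th -0.270: dx -0.02 dy 0.24 dz 0.07 rx -0.004 ry 0.003 rz 0.038
th -0.220: dx -0.04 dy 0.63 dz 0.06 rx -0.004 ry 0.003 rz 0.088
th -0.170: dx -0.09 dy 1.02 dz 0.06 rx -0.004 ry 0.003 rz 0.138
th -0.120: dx -0.15 dy 1.41 dz 0.06 rx -0.004 ry 0.004 rz 0.188
th -0.070: dx -0.23 dy 1.79 dz 0.06 rx -0.004 ry 0.004 rz 0.238
```

Emit:
play_rows:
  commands:
    - {"dx":-0.01,"dy":0.24,"dz":0.03,"rx":0,"ry":0,"rz":0.038,"claw":1}
    - {"dx":-0.03,"dy":0.63,"dz":0.03,"rx":0,"ry":0,"rz":0.088,"claw":1}
    - {"dx":-0.08,"dy":1.02,"dz":0.03,"rx":0,"ry":0,"rz":0.138,"claw":1}
    - {"dx":-0.14,"dy":1.41,"dz":0.03,"rx":0,"ry":0,"rz":0.188,"claw":1}
    - {"dx":-0.22,"dy":1.79,"dz":0.03,"rx":0,"ry":0,"rz":0.238,"claw":1}

```text
time: 18.85
tool_pos: [0.5126, 0.1297, 0.0327]
tool_rot: [0.001, 0.643, 0.766, -0.002]
contact_force: [0.1, 0.2, -3.8]
gripper_width: 0.173
```

```bash
python3 - <<'E'
from h import *
st();lf();arc([-.03,.02,.07,.12],.0325,r=.078,dth=.0)
E
```

```text
t 18.85 bedTCP mm [ -7.2 186.4  32.7] th -0.068 tilt [-0.002 -0.005 -1.   ] Fbed [ 0.1  0.2 -3.8] M [ 0.05 -0.05  0.11] w 0.173
pos th -0.063 r 78.3 z 32.7 | on lever: tang -0.1 radial -0.2 up 3.8 | Mz 0.107
th -0.030: dx -0.04 dy 0.25 dz 0.02 rx -0.003 ry 0.004 rz 0.038
th 0.020: dx -0.06 dy 0.64 dz 0.02 rx -0.002 ry 0.004 rz 0.088
th 0.070: dx -0.11 dy 1.03 dz 0.02 rx -0.002 ry 0.004 rz 0.138
th 0.120: dx -0.17 dy 1.42 dz 0.02 rx -0.002 ry 0.004 rz 0.188
```

The gripper also carries a yaw moment, so the true turning force is tang + Mz/0.078, about 1.3 N now. I'll add that to the helper and continue.

```bash
cat >> h.py <<'E'
_lf=lf
def lf():
    _lf(); s=monitor.state(); f=s['contact_force']; d=tb(s['tool_pos'])[:2]-PIV
    F=np.array([C*f[0]+S*f[1],-S*f[0]+C*f[1]]); tau=d[0]*F[1]-d[1]*F[0]+s['ft_torque'][2]
    print('  equivalent clockwise force at grip %.1f N'%(tau/.078))
E
python3 -c "
from h import *
lf()"
```

```text
pos th -0.063 r 78.3 z 32.7 | on lever: tang -0.1 radial -0.2 up 3.8 | Mz 0.107
  equivalent clockwise force at grip 1.3 N
```

Emit:
play_rows:
  commands:
    - {"dx":-0.02,"dy":0.25,"dz":0.03,"rx":0,"ry":0,"rz":0.038,"claw":1}
    - {"dx":-0.04,"dy":0.64,"dz":0.03,"rx":0,"ry":0,"rz":0.088,"claw":1}
    - {"dx":-0.09,"dy":1.03,"dz":0.03,"rx":0,"ry":0,"rz":0.138,"claw":1}
    - {"dx":-0.15,"dy":1.42,"dz":0.03,"rx":0,"ry":0,"rz":0.188,"claw":1}

```text
time: 19.25
tool_pos: [0.527, 0.1309, 0.0327]
tool_rot: [0.001, 0.712, 0.702, -0.002]
contact_force: [-1.4, 0.5, -2.1]
gripper_width: 0.176
```

```bash
python3 - <<'E'
from h import *
st();lf();arc([.16,.21,.26,.31],.0325,r=.0785,dth=-.004)
E
```

```text
t 19.25 bedTCP mm [  7.2 186.1  32.7] th 0.121 tilt [-0.002 -0.005 -1.   ] Fbed [-1.4  0.7 -2.1] M [0.08 0.18 0.35] w 0.176
pos th 0.122 r 78.5 z 32.7 | on lever: tang 1.5 radial -0.5 up 2.1 | Mz 0.351
  equivalent clockwise force at grip 6.0 N
th 0.160: dx -0.00 dy 0.30 dz 0.02 rx -0.002 ry 0.005 rz 0.035
th 0.210: dx -0.03 dy 0.69 dz 0.02 rx -0.002 ry 0.005 rz 0.085
th 0.260: dx -0.07 dy 1.08 dz 0.02 rx -0.002 ry 0.005 rz 0.135
th 0.310: dx -0.14 dy 1.47 dz 0.01 rx -0.002 ry 0.005 rz 0.185
```

The screw bites: 6 N at +0.12 rad. At 24 N/rad, 15 N should come near +0.50. I'll go in small steps from here.

Emit:
play_rows:
  commands:
    - {"dx":0,"dy":0.3,"dz":0,"rx":0,"ry":0,"rz":0.035,"claw":1}
    - {"dx":-0.03,"dy":0.69,"dz":0,"rx":0,"ry":0,"rz":0.085,"claw":1}
    - {"dx":-0.05,"dy":0.9,"dz":0,"rx":0,"ry":0,"rz":0.113,"claw":1}
    - {"dx":-0.05,"dy":0.9,"dz":0,"rx":0,"ry":0,"rz":0.113,"claw":1}

```text
time: 19.65
tool_pos: [0.5357, 0.1304, 0.0327]
tool_rot: [0.001, 0.751, 0.661, -0.003]
contact_force: [-3.8, -0.6, -1.1]
gripper_width: 0.175
```

```bash
python3 - <<'E'
from h import *
st();lf();arc([.28,.33,.36],.0325,r=.0787,dth=-.004)
E
```

```text
t 19.65 bedTCP mm [ 15.8 184.6  32.7] th 0.233 tilt [-0.004 -0.005 -1.   ] Fbed [-3.8 -0.2 -1.1] M [0.01 0.49 0.27] w 0.175
pos th 0.233 r 78.5 z 32.7 | on lever: tang 3.7 radial 1.1 up 1.1 | Mz 0.266
  equivalent clockwise force at grip 7.1 N
th 0.280: dx 0.01 dy 0.37 dz 0.01 rx -0.003 ry 0.005 rz 0.043
th 0.330: dx -0.02 dy 0.76 dz 0.01 rx -0.003 ry 0.005 rz 0.093
th 0.360: dx -0.05 dy 1.00 dz 0.01 rx -0.003 ry 0.005 rz 0.123
```

Emit:
play_rows:
  commands:
    - {"dx":0.01,"dy":0.37,"dz":0,"rx":0,"ry":0,"rz":0.043,"claw":1}
    - {"dx":-0.02,"dy":0.76,"dz":0,"rx":0,"ry":0,"rz":0.093,"claw":1}
    - {"dx":-0.05,"dy":1.0,"dz":0,"rx":0,"ry":0,"rz":0.125,"claw":1}
    - {"dx":-0.05,"dy":1.0,"dz":0,"rx":0,"ry":0,"rz":0.125,"claw":1}

```text
time: 20.05
tool_pos: [0.5449, 0.1288, 0.0326]
tool_rot: [0.0, 0.79, 0.613, -0.004]
contact_force: [-4.8, -0.2, -0.3]
gripper_width: 0.175
```

```bash
python3 - <<'E'
from h import *
st();lf();arc([.40,.44,.46],.0325,r=.0787,dth=-.004)
E
```

```text
t 20.05 bedTCP mm [ 24.8 182.   32.6] th 0.357 tilt [-0.005 -0.005 -1.   ] Fbed [-4.8  0.3 -0.3] M [0.1  0.76 0.38] w 0.175
pos th 0.352 r 78.6 z 32.6 | on lever: tang 4.7 radial 1.3 up 0.3 | Mz 0.379
  equivalent clockwise force at grip 9.6 N
th 0.400: dx -0.00 dy 0.37 dz 0.00 rx -0.004 ry 0.006 rz 0.039
th 0.440: dx -0.02 dy 0.69 dz 0.00 rx -0.004 ry 0.006 rz 0.079
th 0.460: dx -0.04 dy 0.85 dz 0.00 rx -0.004 ry 0.006 rz 0.099
```

Emit:
play_rows:
  commands:
    - {"dx":0,"dy":0.37,"dz":0,"rx":0,"ry":0,"rz":0.042,"claw":1}
    - {"dx":-0.02,"dy":0.69,"dz":0,"rx":0,"ry":0,"rz":0.082,"claw":1}
    - {"dx":-0.04,"dy":0.85,"dz":0,"rx":0,"ry":0,"rz":0.105,"claw":1}
    - {"dx":-0.04,"dy":0.85,"dz":0,"rx":0,"ry":0,"rz":0.105,"claw":1}

```text
time: 20.45
tool_pos: [0.5524, 0.1265, 0.0326]
tool_rot: [-0.0, 0.821, 0.571, -0.004]
contact_force: [-5.3, 0.3, -1.5]
gripper_width: 0.176
```

```bash
python3 - <<'E'
from h import *
st();lf();arc([.50,.54,.56],.0325,r=.0787,dth=-.004)
E
```

```text
t 20.45 bedTCP mm [ 32.  179.   32.6] th 0.461 tilt [-0.007 -0.004 -1.   ] Fbed [-5.2  0.8 -1.5] M [0.18 0.71 0.44] w 0.176
pos th 0.451 r 78.7 z 32.6 | on lever: tang 5.1 radial 1.5 up 1.5 | Mz 0.443
  equivalent clockwise force at grip 10.8 N
th 0.500: dx -0.01 dy 0.38 dz 0.01 rx -0.005 ry 0.007 rz 0.035
th 0.540: dx -0.03 dy 0.70 dz 0.01 rx -0.005 ry 0.007 rz 0.075
th 0.560: dx -0.04 dy 0.85 dz 0.01 rx -0.005 ry 0.007 rz 0.095
```

Emit:
play_rows:
  commands:
    - {"dx":-0.01,"dy":0.38,"dz":0,"rx":0,"ry":0,"rz":0.042,"claw":1}
    - {"dx":-0.02,"dy":0.62,"dz":0,"rx":0,"ry":0,"rz":0.072,"claw":1}

```text
time: 20.65
tool_pos: [0.5572, 0.1246, 0.0326]
tool_rot: [-0.001, 0.841, 0.542, -0.005]
contact_force: [-5.9, 1.8, 1.1]
gripper_width: 0.172
```

```bash
python3 - <<'E'
from h import *
st();lf();arc([.54,.57,.60],.0325,r=.0787,dth=-.0)
E
```

```text
t 20.65 bedTCP mm [ 36.6 176.6  32.6] th 0.531 tilt [-0.009 -0.004 -1.   ] Fbed [-5.7  2.4  1.1] M [0.22 0.83 0.63] w 0.172
pos th 0.517 r 78.7 z 32.6 | on lever: tang 6.2 radial 0.8 up -1.1 | Mz 0.625
  equivalent clockwise force at grip 14.2 N
th 0.540: dx -0.00 dy 0.18 dz 0.01 rx -0.007 ry 0.008 rz 0.009
th 0.570: dx -0.01 dy 0.42 dz 0.01 rx -0.006 ry 0.008 rz 0.039
th 0.600: dx -0.02 dy 0.65 dz 0.00 rx -0.006 ry 0.008 rz 0.069
```

Emit:
play_rows:
  commands:
    - {"dx":0,"dy":0.25,"dz":0,"rx":0,"ry":0,"rz":0.03,"claw":1}
    - {"dx":-0.01,"dy":0.4,"dz":0,"rx":0,"ry":0,"rz":0.045,"claw":1}

```text
time: 20.85
tool_pos: [0.5599, 0.1234, 0.0326]
tool_rot: [-0.001, 0.852, 0.523, -0.006]
contact_force: [-5.2, 2.1, 0.1]
gripper_width: 0.173
```

```bash
python3 - <<'E'
from h import *
st();lf()
for _ in range(3):
    grab_frame('scene'); lf()
E
```

```text
t 20.85 bedTCP mm [ 39.2 175.1  32.6] th 0.575 tilt [-0.011 -0.004 -1.   ] Fbed [-4.9  2.6  0.1] M [0.33 0.81 0.67] w 0.173
pos th 0.555 r 78.7 z 32.6 | on lever: tang 5.6 radial 0.4 up -0.1 | Mz 0.669
  equivalent clockwise force at grip 14.2 N
pos th 0.557 r 78.7 z 32.6 | on lever: tang 5.9 radial 0.6 up 1.0 | Mz 0.654
  equivalent clockwise force at grip 14.3 N
pos th 0.556 r 78.7 z 32.6 | on lever: tang 5.4 radial 1.2 up 0.1 | Mz 0.604
  equivalent clockwise force at grip 13.2 N
pos th 0.556 r 78.7 z 32.6 | on lever: tang 5.5 radial 1.0 up -0.4 | Mz 0.647
  equivalent clockwise force at grip 13.8 N
```

Held steady the reading averages about 13.9 N. One more small step to centre it near 15 N.

Emit:
play_rows:
  commands:
    - {"dx":0,"dy":0.3,"dz":0,"rx":0,"ry":0,"rz":0.035,"claw":1}
    - {"dx":-0.01,"dy":0.45,"dz":0,"rx":0,"ry":0,"rz":0.05,"claw":1}

```text
time: 21.2
tool_pos: [0.563, 0.1218, 0.0326]
tool_rot: [-0.002, 0.864, 0.503, -0.006]
contact_force: [-6.3, 2.7, 1.3]
gripper_width: 0.172
```

```bash
python3 - <<'E'
from h import *
st();lf()
for _ in range(3):
    grab_frame('scene'); lf()
E
```

```text
t 21.20 bedTCP mm [ 42.1 173.2  32.6] th 0.622 tilt [-0.013 -0.003 -1.   ] Fbed [-6.   3.3  1.3] M [0.38 0.9  0.73] w 0.172
pos th 0.600 r 78.7 z 32.6 | on lever: tang 6.8 radial 0.6 up -1.3 | Mz 0.727
  equivalent clockwise force at grip 16.2 N
pos th 0.601 r 78.8 z 32.6 | on lever: tang 6.4 radial 1.3 up -0.4 | Mz 0.730
  equivalent clockwise force at grip 15.8 N
pos th 0.600 r 78.7 z 32.6 | on lever: tang 5.2 radial 1.3 up -0.2 | Mz 0.656
  equivalent clockwise force at grip 13.7 N
pos th 0.600 r 78.7 z 32.6 | on lever: tang 6.0 radial 2.3 up -1.2 | Mz 0.694
  equivalent clockwise force at grip 14.9 N
```

The clamp is at about 15 N (mean of four readings), at +0.60 rad. I'll relax the turning force, open, then rise straight up.

Emit:
play_rows:
  commands:
    - {"dx":0,"dy":0,"dz":0,"rx":0,"ry":0,"rz":0,"claw":1}
    - {"dx":0,"dy":-0.03,"dz":0,"rx":0,"ry":0,"rz":0,"claw":1}
    - {"dx":0,"dy":-0.03,"dz":0,"rx":0,"ry":0,"rz":0,"claw":0.5}
    - {"dx":0,"dy":-0.03,"dz":0,"rx":0,"ry":0,"rz":0,"claw":0.4}
    - {"dx":0,"dy":-0.03,"dz":0,"rx":0,"ry":0,"rz":0,"claw":0.4}

```text
time: 21.85
tool_pos: [0.5645, 0.1219, 0.0338]
tool_rot: [-0.001, 0.864, 0.503, -0.005]
contact_force: [-0.4, -1.1, 0.1]
gripper_width: 0.605
```

```bash
python3 - <<'E'
from h import *
st();lf()
cv2.imwrite('pics/wrist17.png',grab_frame('wrist'))
E
```

```text
t 21.85 bedTCP mm [ 43.5 173.1  33.8] th 0.622 tilt [-0.009 -0.003 -1.   ] Fbed [-0.5 -1.1  0.1] M [-0.05  0.06  0.01] w 0.605
pos th 0.615 r 79.5 z 33.8 | on lever: tang -0.2 radial 1.2 up -0.1 | Mz 0.008
  equivalent clockwise force at grip -0.1 N
```

View pics/wrist17.png

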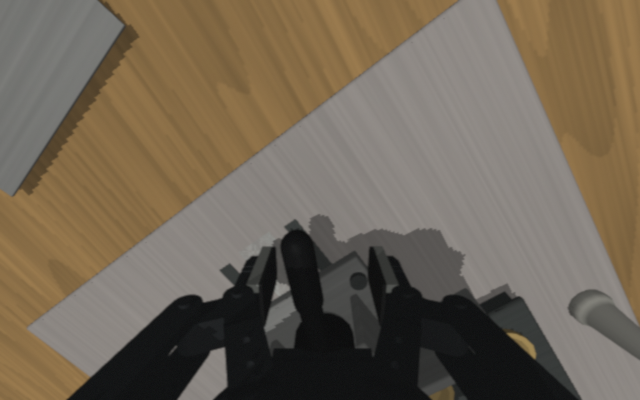

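After opening, the bar lies left of the gap centre, at (298,240) against (322). So the lever is now behind where the gripper stood, from springback or yield in the grip. I'll rise and measure its angle.

Emit:
play_rows:
  commands:
    - {"dx":0,"dy":-0.4,"dz":-2,"rx":0,"ry":0,"rz":0,"claw":0.4}
    - {"dx":0,"dy":-0.4,"dz":-6,"rx":0,"ry":0,"rz":0,"claw":0.4}
    - {"dx":0,"dy":-0.4,"dz":-11,"rx":0,"ry":0,"rz":-0.1,"claw":0.4}
    - {"dx":0,"dy":-0.4,"dz":-16,"rx":0,"ry":0,"rz":-0.15,"claw":0.4}
    - {"dx":0,"dy":-0.4,"dz":-17,"rx":0,"ry":0,"rz":-0.15,"claw":0.4}

```text
time: 22.4
tool_pos: [0.567, 0.1246, 0.2131]
tool_rot: [0.002, 0.824, 0.566, 0.002]
contact_force: [0.1, -0.5, 1.7]
gripper_width: 0.598
```

```bash
python3 - <<'E'
from h import *
st()
T=toolT(); np.save('Tw18.npy',T); im=grab_frame('wrist'); cv2.imwrite('pics/wrist18.png',im)
cv2.imwrite('pics/w18c.png',cv2.resize(im[150:270,250:400],None,fx=4,fy=4,interpolation=cv2.INTER_CUBIC))
E
```

```text
t 22.40 bedTCP mm [ 46.4 175.6 213.1] th 0.472 tilt [ 0.006 -0.002 -1.   ] Fbed [ 0.  -0.5  1.7] M [-0.    0.01  0.01] w 0.598
```

View pics/wrist18.png

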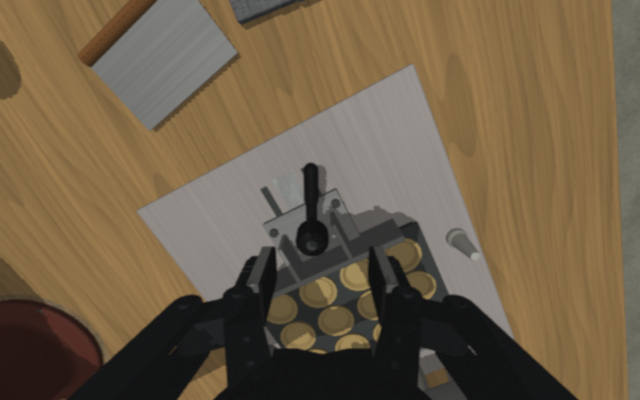

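View pics/w18c.png

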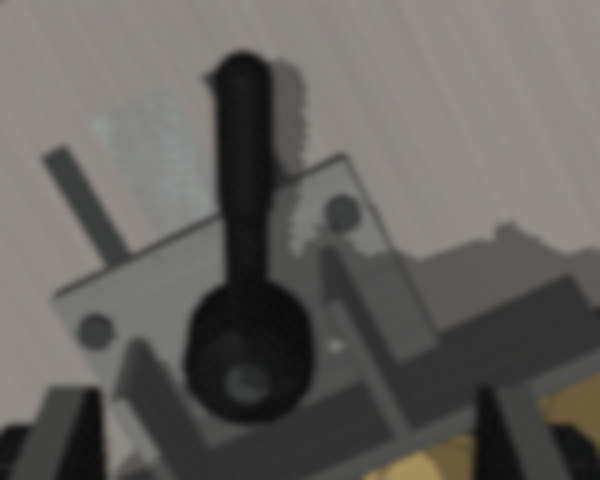

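```bash
python3 - <<'E'
from h import *
T=np.load('Tw18.npy'); f=lambda uv,z:(tb(onz('wrist',uv,z,T))*1000).round(1)
c=lambda u,v:(u/4+250,v/4+150)
l,r=f(c(54,297),.032),f(c(344,155),.032); print('foot',l,r,'mid',(l+r)/2)
piv=(l+r)[:2]/2-[0,40]; print('piv',piv)
for uv,z in ((c(244,100),.071),(c(245,180),.071),(c(242,50),.075)):
    q=f(uv,z); d=q[:2]-piv; d2=q[:2]-PIV*1000; print(q,np.hypot(*d),np.arctan2(*d),np.arctan2(*d2))
print('bed',f((138,210),.022),f((413,66),.022))
print('pan corner',f((413,224),.046))
E
```

```text
foot [-55.8 147.3  32. ] [ 52.3 147.4  32. ] mid [ -1.75 147.35  32.  ]
piv [ -1.75 107.35]
[ 37.7 186.1  71. ] 88.07874317904404 0.4644092234765472 0.4743724276124947
[ 27.  165.1  71. ] 64.5106580341574 0.4619145084829773 0.47552685451615034
[ 44.3 199.6  75. ] 103.10511626490702 0.4629969910054264 0.47149400420698634
bed [-199.2  239.6   22. ] [195.6 236.6  22. ]
pan corner [120.8  63.7  46. ]
```

The lever sits at +0.463 rad although the gripper stood at 0.60, so some of that angle was yield in the grip, or springback. The firmness needs a clean test: push the bar with shut fingers (purely tangential) and see at what force it turns.

```bash
cat >> h.py <<'E'
def tang(th,off,z,r=.078,yaw=None):
    n=np.array([np.sin(th),np.cos(th)]); e=np.array([np.cos(th),-np.sin(th)]); q=PIV+r*n+off*e
    go([*q,z],th if yaw is None else yaw)
E
python3 - <<'E'
from h import *
import h; h.PIV=np.array([-.0020,.1078])
tang(.463,-.034,.10); tang(.463,-.034,.033)
E
```

```text
dx -0.44 dy -4.69 dz 11.16 rx 0.004 ry 0.000 rz -0.010
dx -0.44 dy -4.72 dz 17.85 rx 0.004 ry 0.000 rz -0.010
```

Emit:
play_rows:
  commands:
    - {"dx":-0.4,"dy":-4.7,"dz":0,"rx":0,"ry":0,"rz":-0.01,"claw":1}
    - {"dx":-0.4,"dy":-4.7,"dz":3,"rx":0,"ry":0,"rz":-0.01,"claw":1}
    - {"dx":-0.4,"dy":-4.7,"dz":6,"rx":0,"ry":0,"rz":-0.01,"claw":1}
    - {"dx":-0.4,"dy":-4.7,"dz":9,"rx":0,"ry":0,"rz":-0.01,"claw":1}
    - {"dx":-0.4,"dy":-4.7,"dz":9,"rx":0,"ry":0,"rz":-0.01,"claw":1}

```text
time: 22.95
tool_pos: [0.5171, 0.1369, 0.115]
tool_rot: [-0.001, 0.822, 0.57, -0.004]
contact_force: [-0.8, -0.3, -1.2]
gripper_width: -0.003
```

```bash
python3 - <<'E'
from h import *
import h; h.PIV=np.array([-.0020,.1078])
st(); tang(.463,-.034,.033)
cv2.imwrite('pics/wrist19.png',grab_frame('wrist'))
E
```

```text
t 22.95 bedTCP mm [ -2.  193.1 115. ] th 0.463 tilt [-0.007 -0.003 -1.   ] Fbed [-0.8 -0.2 -1.2] M [-0.03  0.01 -0.08] w -0.003
dx 0.21 dy 0.45 dz 8.20 rx -0.006 ry 0.006 rz -0.000
```

View pics/wrist19.png

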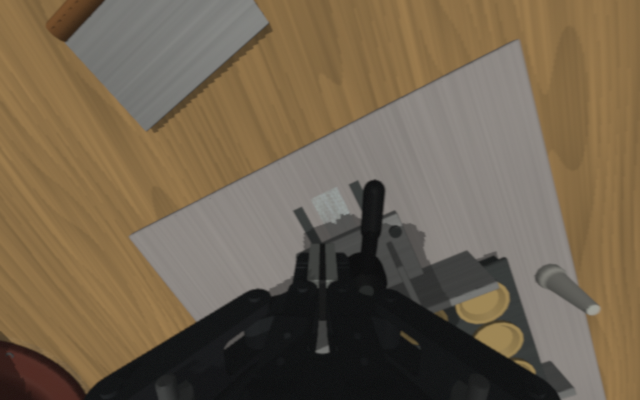

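Emit:
play_rows:
  commands:
    - {"dx":0.2,"dy":0.2,"dz":2.5,"rx":-0.006,"ry":0.006,"rz":0,"claw":1}
    - {"dx":0.2,"dy":0.25,"dz":5,"rx":-0.006,"ry":0.006,"rz":0,"claw":1}
    - {"dx":0.2,"dy":0.25,"dz":7,"rx":-0.006,"ry":0.006,"rz":0,"claw":1}
    - {"dx":0.2,"dy":0.25,"dz":8,"rx":-0.006,"ry":0.006,"rz":0,"claw":1}
    - {"dx":0.2,"dy":0.25,"dz":8,"rx":-0.006,"ry":0.006,"rz":0,"claw":1}

```text
time: 23.5
tool_pos: [0.5217, 0.1379, 0.0377]
tool_rot: [0.001, 0.822, 0.57, 0.002]
contact_force: [0.1, 0.7, 0.1]
gripper_width: 0.004
```

```bash
python3 - <<'E'
from h import *
import h; h.PIV=np.array([-.0020,.1078])
st(); lf(); tang(.463,-.025,.034)
cv2.imwrite('pics/wrist20.png',grab_frame('wrist')[150:,150:550])
E
```

```text
t 23.50 bedTCP mm [  2.7 193.6  37.7] th 0.464 tilt [ 0.004  0.001 -1.   ] Fbed [0.2 0.6 0.1] M [-0.01 -0.02  0.01] w 0.004
pos th 0.054 r 85.9 z 37.7 | on lever: tang -0.2 radial -0.6 up -0.1 | Mz 0.015
  equivalent clockwise force at grip -0.0 N
dx -0.08 dy 0.91 dz 0.37 rx 0.003 ry -0.002 rz -0.001
```

View pics/wrist20.png

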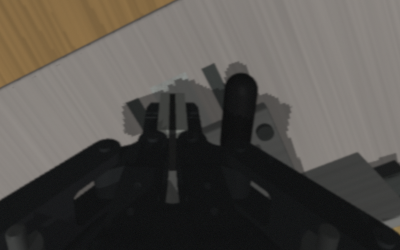

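The shut fingers, at (172,110), are about 12 mm short of the bar's left edge at (222). I'll approach and push in small steps.

Emit:
play_rows:
  commands:
    - {"dx":-0.05,"dy":0.5,"dz":0.3,"rx":0,"ry":0,"rz":0,"claw":1}
    - {"dx":-0.05,"dy":0.8,"dz":0.3,"rx":0,"ry":0,"rz":0,"claw":1}
    - {"dx":-0.05,"dy":1.0,"dz":0.3,"rx":0,"ry":0,"rz":0,"claw":1}
    - {"dx":-0.05,"dy":1.1,"dz":0.3,"rx":0,"ry":0,"rz":0,"claw":1}

```text
time: 23.95
tool_pos: [0.5335, 0.1336, 0.0366]
tool_rot: [0.001, 0.822, 0.57, 0.003]
contact_force: [0.1, 0.1, 0.3]
gripper_width: 0.003
```

```bash
cat >> h.py <<'E'
PIV=np.array([-.0020,.1078])
def pt(th):
    s=monitor.state(); t=tb(s['tool_pos'])[:2]-PIV; e=np.array([np.cos(th),-np.sin(th)]); n=np.array([np.sin(th),np.cos(th)])
    f=s['contact_force']; F=np.array([C*f[0]+S*f[1],-S*f[0]+C*f[1]]); tau=t[0]*F[1]-t[1]*F[0]+s['ft_torque'][2]
    print('t %.2f off %.2f mm r %.1f z %.1f | tang %.1f radial %.1f up %.1f Mz %.3f | Feq %.1f'%(s['time'],t@e*1000,t@n*1000,s['tool_pos'][2]*1000,-F@e,-F@n,-f[2],s['ft_torque'][2],tau/.078))
E
python3 -c "
from h import *
pt(.463)"
```

```text
t 23.95 off -21.58 mm r 78.9 z 36.6 | tang -0.0 radial -0.2 up -0.3 Mz -0.020 | Feq -0.3
```

Emit:
play_rows:
  commands:
    - {"dx":0,"dy":0.1,"dz":0,"rx":0,"ry":0,"rz":0,"claw":1}
    - {"dx":0,"dy":0.2,"dz":0,"rx":0,"ry":0,"rz":0,"claw":1}

```text
time: 24.15
tool_pos: [0.5353, 0.133, 0.0367]
tool_rot: [0.001, 0.822, 0.57, 0.003]
contact_force: [-1.6, 1.3, 1.2]
gripper_width: -0.002
```

```bash
python3 -c "
from h import *
pt(.463)"
```

```text
t 24.15 off -19.66 mm r 79.0 z 36.7 | tang 2.0 radial -0.7 up -1.2 Mz -0.013 | Feq 1.6
```

Emit:
play_rows:
  commands:
    - {"dx":0,"dy":0.15,"dz":0,"rx":0,"ry":0,"rz":0,"claw":1}
    - {"dx":0,"dy":0.3,"dz":0,"rx":0,"ry":0,"rz":0,"claw":1}

```text
time: 24.35
tool_pos: [0.5372, 0.1324, 0.0366]
tool_rot: [0.0, 0.822, 0.57, 0.002]
contact_force: [-4.9, 3.2, 3.6]
gripper_width: -0.0
```

```bash
python3 -c "
from h import *
pt(.463)"
```

```text
t 24.35 off -17.66 mm r 79.1 z 36.6 | tang 5.7 radial -1.3 up -3.6 Mz 0.039 | Feq 6.0
```

Emit:
play_rows:
  commands:
    - {"dx":0,"dy":0.2,"dz":0,"rx":0,"ry":0,"rz":0,"claw":1}
    - {"dx":0,"dy":0.3,"dz":0,"rx":0,"ry":0,"rz":0,"claw":1}

```text
time: 24.55
tool_pos: [0.5384, 0.1321, 0.0365]
tool_rot: [-0.002, 0.822, 0.57, 0.001]
contact_force: [-8.2, 2.0, 6.3]
gripper_width: 0.001
```

```bash
python3 -c "
from h import *
pt(.463)"
```

```text
t 24.55 off -16.46 mm r 79.2 z 36.5 | tang 8.3 radial 1.0 up -6.3 Mz 0.008 | Feq 8.8
```

The push also bears down with 6 N, so the fingertips meet the bar above its middle; they end higher than I thought. I'll back off, go 14 mm lower and push again.

Emit:
play_rows:
  commands:
    - {"dx":0,"dy":-0.5,"dz":0,"rx":0,"ry":0,"rz":0,"claw":1}
    - {"dx":0,"dy":-0.9,"dz":0,"rx":0,"ry":0,"rz":0,"claw":1}
    - {"dx":0,"dy":-0.9,"dz":0.7,"rx":0,"ry":0,"rz":0,"claw":1}
    - {"dx":0,"dy":-0.9,"dz":1.4,"rx":0,"ry":0,"rz":0,"claw":1}
    - {"dx":0,"dy":-0.9,"dz":1.4,"rx":0,"ry":0,"rz":0,"claw":1}

```text
time: 25.05
tool_pos: [0.5288, 0.135, 0.0207]
tool_rot: [-0.002, 0.822, 0.57, -0.0]
contact_force: [-0.3, 1.3, 0.2]
gripper_width: -0.001
```

```bash
python3 -c "
from h import *
pt(.463);st()
T=toolT(); np.save('Tw21.npy',T);im=grab_frame('wrist'); cv2.imwrite('pics/wrist21.png',im[150:,150:550])
im=grab_frame('scene'); cv2.imwrite('pics/sc21.png',cv2.resize(im[80:240,270:430],None,fx=3.6,fy=3.6,interpolation=cv2.INTER_CUBIC))"
```

```text
t 25.05 off -26.44 mm r 78.6 z 20.7 | tang 0.7 radial -1.1 up -0.2 Mz 0.018 | Feq 0.6
t 25.05 bedTCP mm [  9.5 190.   20.7] th 0.464 tilt [-0.003  0.003 -1.   ] Fbed [-0.1  1.3  0.2] M [-0.02 -0.    0.02] w -0.001
```

View pics/wrist21.png

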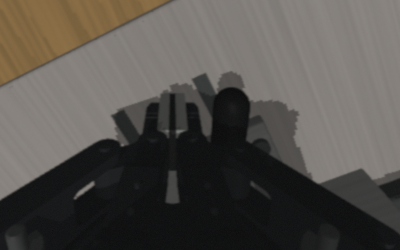

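View pics/sc21.png

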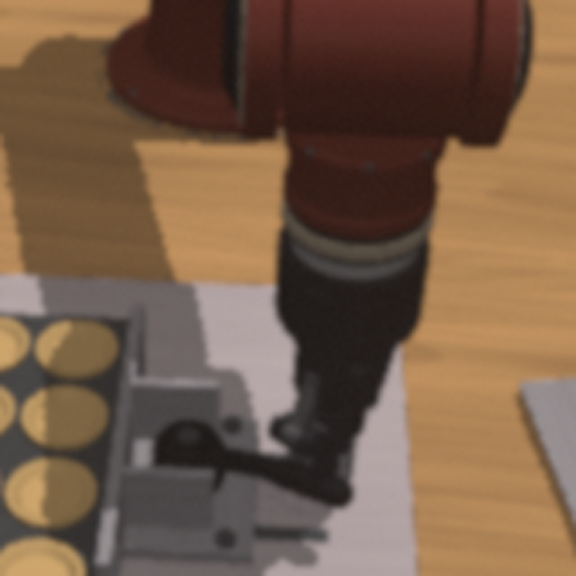

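Emit:
play_rows:
  commands:
    - {"dx":0,"dy":0.3,"dz":0,"rx":0,"ry":0,"rz":0,"claw":1}
    - {"dx":0,"dy":0.45,"dz":0,"rx":0,"ry":0,"rz":0,"claw":1}
    - {"dx":0,"dy":0.6,"dz":0,"rx":0,"ry":0,"rz":0,"claw":1}

```text
time: 25.45
tool_pos: [0.5351, 0.1333, 0.0219]
tool_rot: [-0.002, 0.822, 0.57, 0.0]
contact_force: [-2.3, 2.2, 1.6]
gripper_width: 0.002
```

```bash
python3 -c "
from h import *
pt(.463)"
```

```text
t 25.45 off -19.94 mm r 79.2 z 21.9 | tang 2.9 radial -1.2 up -1.6 Mz -0.029 | Feq 2.3
```

Emit:
play_rows:
  commands:
    - {"dx":0,"dy":0.15,"dz":0,"rx":0,"ry":0,"rz":0,"claw":1}
    - {"dx":0,"dy":0.25,"dz":0,"rx":0,"ry":0,"rz":0,"claw":1}

```text
time: 25.65
tool_pos: [0.5364, 0.1329, 0.0218]
tool_rot: [-0.004, 0.822, 0.57, -0.001]
contact_force: [-7.1, 3.2, 3.8]
gripper_width: -0.002
```

```bash
python3 -c "
from h import *
pt(.463)"
```

```text
t 25.65 off -18.53 mm r 79.3 z 21.8 | tang 7.8 radial -0.5 up -3.8 Mz -0.013 | Feq 7.6
```

Emit:
play_rows:
  commands:
    - {"dx":0,"dy":0.2,"dz":-0.03,"rx":0,"ry":0,"rz":0,"claw":1}
    - {"dx":0,"dy":0.35,"dz":-0.03,"rx":0,"ry":0,"rz":0,"claw":1}

```text
time: 25.85
tool_pos: [0.5378, 0.1325, 0.0218]
tool_rot: [-0.006, 0.822, 0.57, -0.002]
contact_force: [-7.9, 3.3, 5.6]
gripper_width: -0.002
```

```bash
python3 -c "
from h import *
pt(.463)"
```

```text
t 25.85 off -17.12 mm r 79.4 z 21.8 | tang 8.5 radial -0.3 up -5.6 Mz -0.013 | Feq 8.4
```

Emit:
play_rows:
  commands:
    - {"dx":0,"dy":0.25,"dz":-0.03,"rx":0,"ry":0,"rz":0,"claw":1}
    - {"dx":0,"dy":0.35,"dz":-0.03,"rx":0,"ry":0,"rz":0,"claw":1}

```text
time: 26.05
tool_pos: [0.539, 0.1321, 0.0218]
tool_rot: [-0.008, 0.822, 0.57, -0.004]
contact_force: [-9.8, 3.4, 6.1]
gripper_width: -0.001
```

```bash
python3 -c "
from h import *
pt(.463)
T=toolT(); np.save('Tw22.npy',T);im=grab_frame('wrist'); cv2.imwrite('pics/wrist22.png',im[150:,150:550])
pt(.463)"
```

```text
t 26.05 off -15.82 mm r 79.4 z 21.8 | tang 10.3 radial 0.3 up -6.1 Mz -0.037 | Feq 10.1
t 26.10 off -15.71 mm r 79.4 z 21.9 | tang 9.9 radial 0.5 up -5.8 Mz -0.019 | Feq 10.0
```

View pics/wrist22.png

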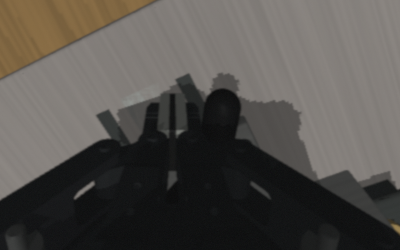

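```bash
cat >> h.py <<'E'
def levang(uv_end,T,z=.075):
    q=tb(onz('wrist',uv_end,z,T))[:2]-PIV; return np.hypot(*q)*1000,np.arctan2(*q)
E
python3 - <<'E'
from h import *
for n,k in (('21','Tw21'),('22','Tw22')):
    T=np.load(k+'.npy'); im=cv2.cvtColor(cv2.imread(f'pics/wrist{n}.png'),cv2.COLOR_BGR2GRAY)
    for row in (95,100,105,110):
        u=np.nonzero(im[row,200:260]<50)[0]; 
        if len(u): print(n,row,u.min()+200,u.max()+200,'ang',levang(((u.min()+u.max())/2+350,row+150),T,.073))
E
```

```text
21 95 201 245 ang (np.float64(99.49187490744096), np.float64(0.42195104787012977))
21 100 203 248 ang (np.float64(96.88555395424311), np.float64(0.4341893744294097))
21 105 206 249 ang (np.float64(94.26537504095435), np.float64(0.44482315393947985))
21 110 209 249 ang (np.float64(91.624731509109), np.float64(0.4536769225498784))
22 95 209 235 ang (np.float64(100.00216305128424), np.float64(0.5323559587842832))
22 100 200 239 ang (np.float64(97.3529791041556), np.float64(0.5238461517588122))
22 105 200 240 ang (np.float64(94.76996601701221), np.float64(0.5293986883515286))
22 110 200 240 ang (np.float64(92.13853895035953), np.float64(0.5328146766140462))
```

```bash
python3 - <<'E'
from h import *
a=[cv2.resize(cv2.imread(f'pics/wrist{n}.png')[70:150,140:280],None,fx=5,fy=5,interpolation=cv2.INTER_CUBIC) for n in ('21','22')]
o=np.hstack([x[:,:] for x in a]); o=cv2.convertScaleAbs(o,alpha=1.8,beta=10); cv2.imwrite('pics/cmp.png',cv2.resize(o,(800,int(o.shape[0]*800/o.shape[1]))))
E
```

```text
(no output)
```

View pics/cmp.png

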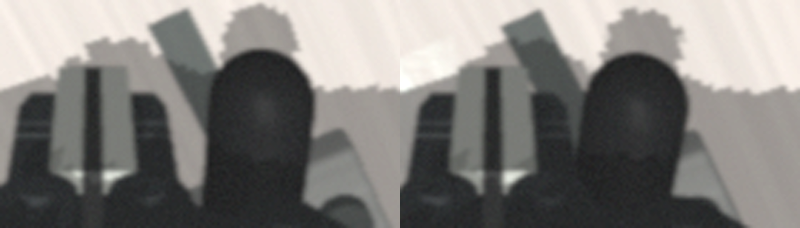

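```bash
python3 - <<'E'
from h import *
print(levang((381.5,255),np.load('Tw21.npy'),.071),levang((372.3,255.7),np.load('Tw22.npy'),.071))
print(levang((381.5,255),np.load('Tw21.npy'),.077),levang((372.3,255.7),np.load('Tw22.npy'),.077))
st()
E
```

```text
(np.float64(93.10711475902635), np.float64(0.46942807869195663)) (np.float64(93.3728176555198), np.float64(0.5459809116762036))
(np.float64(96.54668538455644), np.float64(0.4547348693546116)) (np.float64(96.72913959079895), np.float64(0.5317620474578304))
t 26.10 bedTCP mm [ 19.4 185.9  21.9] th 0.464 tilt [-0.015  0.008 -1.   ] Fbed [-9.1  4.   5.8] M [ 0.45  1.22 -0.02] w -0.004
```

Measured in the pictures, the bar has come from 0.463 to about 0.54 rad (play plus elastic take-up) at 10 N. The force is still rising steeply, so the screw isn't turning yet. Continuing towards 15 N.

Emit:
play_rows:
  commands:
    - {"dx":0,"dy":0.25,"dz":-0.03,"rx":0,"ry":0,"rz":0.01,"claw":1}
    - {"dx":0,"dy":0.4,"dz":-0.03,"rx":0,"ry":0,"rz":0.02,"claw":1}

```text
time: 26.3
tool_pos: [0.5403, 0.1319, 0.0219]
tool_rot: [-0.01, 0.828, 0.561, -0.006]
contact_force: [-11.4, 5.1, 7.5]
gripper_width: -0.001
```

```bash
python3 -c "
from h import *
pt(.463)"
```

```text
t 26.30 off -14.51 mm r 79.7 z 21.9 | tang 12.5 radial -0.8 up -7.5 Mz -0.026 | Feq 12.2
```

Emit:
play_rows:
  commands:
    - {"dx":0,"dy":0.3,"dz":-0.03,"rx":0,"ry":0,"rz":0.01,"claw":1}
    - {"dx":0,"dy":0.4,"dz":-0.03,"rx":0,"ry":0,"rz":0.02,"claw":1}

```text
time: 26.5
tool_pos: [0.541, 0.1319, 0.0219]
tool_rot: [-0.013, 0.833, 0.553, -0.009]
contact_force: [-14.1, 6.0, 9.3]
gripper_width: 0.001
```

```bash
python3 -c "
from h import *
pt(.463);st()"
```

```text
t 26.50 off -13.87 mm r 80.0 z 21.9 | tang 15.3 radial -0.7 up -9.3 Mz -0.011 | Feq 15.5
t 26.50 bedTCP mm [ 21.3 185.6  21.9] th 0.505 tilt [-0.03   0.013 -0.999] Fbed [-13.4   7.4   9.3] M [ 0.85  1.88 -0.01] w 0.001
```

It now holds 15.3–15.5 N at the middle of the grip, with the finger barely advancing (0.6 mm for +3 N). So the clamp is firm at the target. I'll back straight off and rise.

Emit:
play_rows:
  commands:
    - {"dx":0,"dy":-0.5,"dz":0,"rx":0,"ry":0,"rz":0,"claw":1}
    - {"dx":0,"dy":-1.5,"dz":0,"rx":0,"ry":0,"rz":0,"claw":1}
    - {"dx":0,"dy":-2,"dz":-2,"rx":0,"ry":0,"rz":0,"claw":1}
    - {"dx":0,"dy":-2,"dz":-7,"rx":0,"ry":0,"rz":0,"claw":1}
    - {"dx":0,"dy":-2,"dz":-12,"rx":0,"ry":0,"rz":0,"claw":1}

```text
time: 27.0
tool_pos: [0.525, 0.138, 0.1426]
tool_rot: [-0.014, 0.833, 0.553, -0.01]
contact_force: [1.3, 0.6, 0.6]
gripper_width: -0.002
```

```bash
python3 - <<'E'
from h import *
st(); go([.03,.19,.25],.45)
E
```

```text
t 27.00 bedTCP mm [  6.  193.3 142.6] th 0.505 tilt [-0.031  0.012 -0.999] Fbed [1.3 0.5 0.6] M [ 0.02 -0.09  0.02] w -0.002
dx 0.86 dy 1.90 dz -10.82 rx -0.034 ry 0.000 rz -0.055
```

Emit:
play_rows:
  commands:
    - {"dx":0.9,"dy":0.5,"dz":-5,"rx":-0.034,"ry":0,"rz":-0.055,"claw":0.7}
    - {"dx":0.9,"dy":1.9,"dz":-10,"rx":-0.034,"ry":0,"rz":-0.055,"claw":0.4}
    - {"dx":0.9,"dy":1.9,"dz":-10.8,"rx":-0.034,"ry":0,"rz":-0.055,"claw":0.4}
    - {"dx":0.9,"dy":1.9,"dz":-10.8,"rx":-0.034,"ry":0,"rz":-0.055,"claw":0.4}
    - {"dx":0.9,"dy":1.9,"dz":-10.8,"rx":-0.034,"ry":0,"rz":-0.055,"claw":0.4}

```text
time: 27.5
tool_pos: [0.5486, 0.1375, 0.2482]
tool_rot: [-0.0, 0.818, 0.575, -0.001]
contact_force: [0.8, 0.0, -0.3]
gripper_width: 0.603
```

```bash
python3 - <<'E'
from h import *
st()
T=toolT(); np.save('Tw23.npy',T); im=grab_frame('wrist'); cv2.imwrite('pics/wrist23.png',im)
cv2.imwrite('pics/w23c.png',cv2.resize(im[140:260,250:400],None,fx=4,fy=4,interpolation=cv2.INTER_CUBIC))
im=grab_frame('side'); cv2.imwrite('pics/side23.png',cv2.resize(im[170:390,210:470],None,fx=2.7,fy=2.7,interpolation=cv2.INTER_CUBIC))
E
```

```text
t 27.50 bedTCP mm [ 29.4 190.3 248.2] th 0.450 tilt [-0.001 -0.001 -1.   ] Fbed [ 0.8 -0.1 -0.3] M [ 0.01 -0.01  0.05] w 0.603
```

View pics/w23c.png

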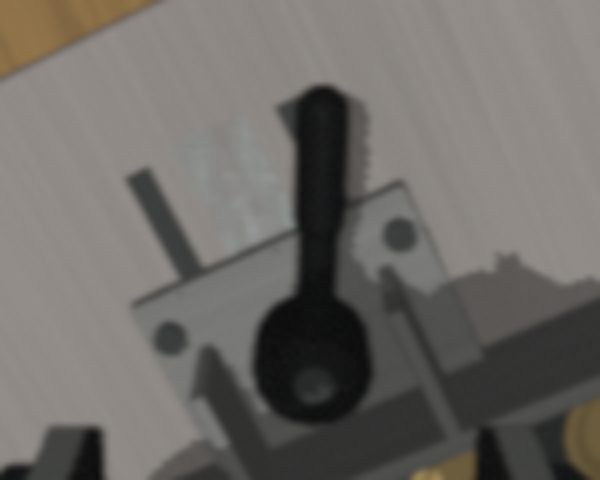

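View pics/side23.png

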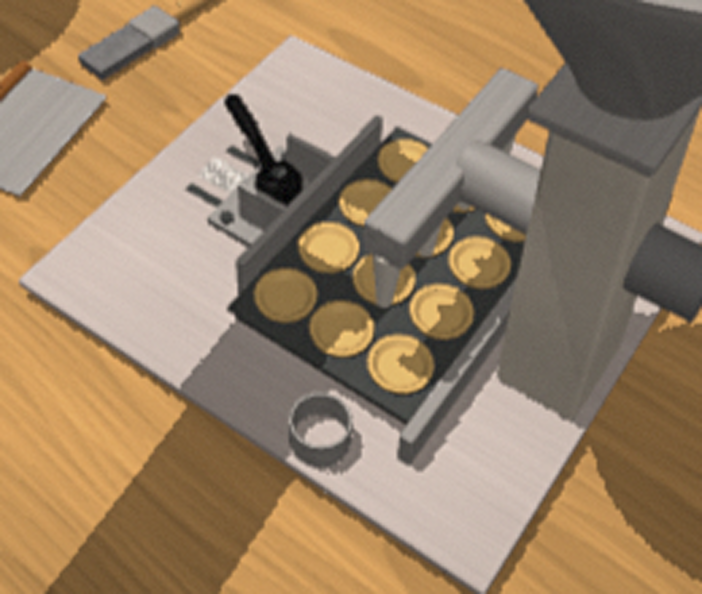

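View pics/wrist23.png

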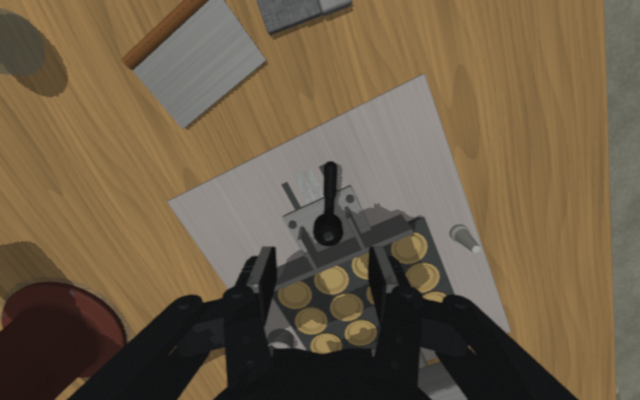

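```bash
python3 - <<'E'
from h import *
T=np.load('Tw23.npy'); f=lambda uv,z:(tb(onz('wrist',uv,z,T))*1000).round(1)
c=lambda u,v:(u/4+250,v/4+140)
l,r=f(c(133,305),.032),f(c(403,181),.032); print('foot',l,r,(l+r)/2)
piv=(l+r)[:2]/2-[0,40]
for uv,z in ((c(322,130),.071),(c(320,195),.071),(c(322,86),.075)):
    q=f(uv,z); d=q[:2]-piv; print(q,np.hypot(*d).round(1),np.arctan2(*d).round(3))
d=lambda u,v:(u/2.7+210-.3,v/2.7+170-.3)
# pan near edge (bed x=-130): corners top z .046
a,b=tb(onz('side',d(230,306),.046)),tb(onz('side',d(408,421),.046)); print('pan near edge',a*1000,b*1000,'skew',np.arctan2(-(b-a)[0],-(b-a)[1]))
s=[tb(onz('side',d(*p),.022)) for p in ((22,281),(487,590))]; print('bed near edge same view skew',np.arctan2(-(s[1]-s[0])[0],-(s[1]-s[0])[1]))
g,h_=tb(onz('side',d(238,270),.077)),tb(onz('side',d(379,119),.077)); print('guide top',g*1000,h_*1000)
print('stop near top',tb(onz('side',d(403,446),.058))*1000)
print('cutter',tb(onz('side',d(320,447),.022)))
E
```

```text
foot [-55.3 147.7  32. ] [ 52.5 147.9  32. ] [ -1.4 147.8  32. ]
[ 37.7 185.8  71. ] 87.3 0.465
[ 28.1 167.   71. ] 66.1 0.462
[ 43.9 199.1  75. ] 101.9 0.461
pan near edge [-127.82358029   62.45241613   46.        ] [-131.2638724  -111.83542807   46.        ] skew 0.019736576662592185
bed near edge same view skew -0.004795237055484261
guide top [-113.05457209   64.4353895    77.        ] [99.38127841 66.58067931 77.        ]
stop near top [-157.35202016 -122.89466246   58.        ]
cutter [-0.17704394 -0.0631388   0.022     ]
```

The lever is back at 0.463 rad, the same as before the 15.5 N push, so that push turned nothing further. The guide is at its snug place. My rough skew estimate for the pan (0.02, from two corner pixels) needs a better check, so I'll use the shells as a grid.

```bash
python3 - <<'E'
from h import *
a=grab_frame('scene'); cv2.imwrite('pics/sc24.png',a); b=grab_frame('side'); cv2.imwrite('pics/si24.png',b)
def shells(im):
    hsv=cv2.cvtColor(im,cv2.COLOR_BGR2HSV)
    return hsv
for n,fn in (('scene','pics/scene0.png'),('scene','pics/sc24.png'),('side','pics/side0.png'),('side','pics/si24.png')):
    im=cv2.imread(fn); K,_,_=cam(n)
    # warp to top view on plane z=.049, bed frame, 1.5 px/mm
    pts=np.array([[-.15,-.13],[.15,-.13],[.15,.09],[-.15,.09]]); src=np.float32([proj(n,fb([*q,.049])) for q in pts])
    dst=np.float32([((q[0]+.15)*1500,(.09-q[1])*1500) for q in pts])
    w=cv2.warpPerspective(im,cv2.getPerspectiveTransform(src,dst),(450,330)); cv2.imwrite('pics/top_'+fn.split('/')[1],w)
A=[cv2.imread(f'pics/top_{k}.png') for k in ('scene0','sc24','side0','si24')]
o=np.vstack([np.hstack(A[:2]),np.hstack(A[2:])]); cv2.imwrite('pics/top.png',cv2.resize(o,(800,587)))
E
```

```text
(no output)
```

View pics/top.png

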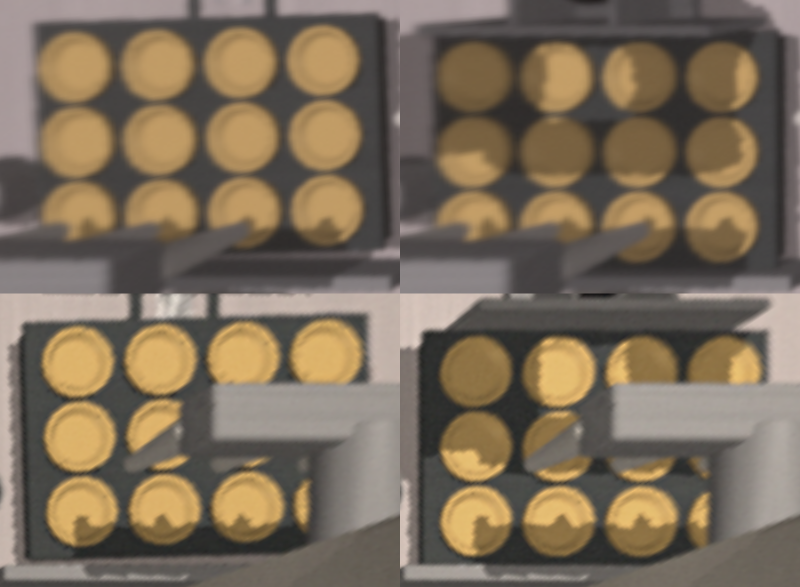

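In the rectified views the shell rows are now level: scene row y 77→76 px over 248 px, against a slope of 0.033 rad at the start. So the pan is square within a few mrad. The arm is clear and the bystanders look untouched, so I'll hand in.

```bash
python3 - <<'E'
from h import *
st(); print(ticket.job_done())
E
```

```text
t 27.70 bedTCP mm [ 28.9 190.4 247.2] th 0.450 tilt [-0.004 -0.001 -1.   ] Fbed [-0.1 -0.  -0.2] M [ 0.02 -0.01  0.05] w 0.598
the job is handed in; nothing more can be done
None
```

I slid the guide up until the pan stopped against the fixed stop, then clamped it with the lever, and handed the job in at 27.7 s. No verdict came back.

**What I did**
- **Guide:** pushed at 15–18 mm/s on its near wing; it stopped with a push of 26 N.
- **Lever:** gripped it and turned it from +0.27 to +0.78 rad. I eased off, lifted it about 10 mm and swung it back to −0.79. It dropped in, and I turned it on until the clamp took about 15 N.

**Last checks**
- **Firmness:** four readings while holding the grip averaged about 15 N (13.7 to 16.2). A separate push at the middle of the grip reached 15.5 N. Afterwards the lever sat at 0.463 rad, the same as before that push, so the push did not turn it further.
- **Lever down:** it transmitted torque without slipping, and its outline in the images matches the lowered position. I had no direct reading of the lift.
- **Pan and guide:** the guide face is at about 66 mm (snug is 65 mm, image accuracy about 2 mm). In the straightened views the shell rows are level within a few mrad.
- **Other things:** the cutter measured within 1 mm of its first place. The nozzle, scraper and brush I only judged by eye in the pictures; they looked unmoved.
- **Arm:** clear of everything at hand-in.

**What disagreed**
- The finger ends sit about 25–35 mm behind the reported TCP, so my first push passed over the top of the guide without touching it.
- The lever sprang back about 0.14 rad when I let go, which is more than the 0.03 rad of play. That is why I made the second push test.
- A rough skew estimate from two pan corner pixels gave about 0.02 rad. The shell rows did not bear it out.
- I could not measure the clamping force on the strip itself. It is inferred from the force at the grip.

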